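# Clamp the tumbler's shaft: flat to the setscrew, then tighten with the hex key

### The job

The shaft that carries the sample tubes is loose in the coupling of the bench tumbler. Gently turn the shaft by its tube arm until its flat faces straight up at the setscrew in the coupling (the arm then lies level), then take the middle-sized T-handle hex key, seat it in the setscrew and tighten the screw clockwise onto the flat to about 0.2 N m, without overtightening it. Put the key back upright in the middle hole of its stand and leave everything else where it is.

Things in the scene. Friction and masses are not known exactly. Their poses are not given: they have to be found in the camera images.
- shaft: Steel shaft, 25 mm diameter, level, held in the coupling and a bearing of the tumbler, with the tube arm at its end. Origin on the shaft axis under the setscrew, 110 mm above the bench. y: along the shaft; z: normal of its 7 mm wide flat, so the tilt of z from vertical is the angle still to turn. It starts turned 0.4 to 0.9 rad about +y (near, -x end of the arm up); 0.2 N m drag, stays where left.
- near_end (a point): Point on the upper face of the tube arm (aluminium bar 170 x 30 x 10 mm across the shaft, level when the flat faces up), 65 mm out from the shaft axis on the near (-x) side, 127 mm along shaft -y from the setscrew. The raised end at the start: pressing it down levels the arm. Two tubes are clipped to the bar's outer edge, level with its face. The arm must not be pressed with over 40 N.
- far_end (a point): The same point on the far (+x) half of the tube arm, 65 mm out from the shaft axis: to turn the shaft back if the arm was pressed past level.
- setscrew: M16 setscrew, upright in the coupling. Frame: origin on its axis at its lower point, z up; the frame does not turn with the screw, so the angle of the hexagon is not given. Clockwise from above tightens: it runs 0.6 to 1.6 rad at 0.1 N m of thread drag until it meets the flat, then the torque rises by about 0.2 N m a radian. It holds when the key is let go. With the flat turned away it does not clamp.
- hole (a point): Centre of the top of the boss round the setscrew's hole, the highest point of the steel coupling, 141 mm above the bench; hole 16.6 mm wide. Its axes are the tumbler's: y along the shaft, z up.
- socket_mouth (a point): Top face of the setscrew, on its axis, 137 mm above the bench, 4 mm below the top of the boss. The hexagon socket, 8.2 mm over flats, opens here with a 2.2 mm deep 45-degree lead-in, 12.6 mm wide. Angle of the hexagon unknown: press lightly (about 5 N) and turn slowly until the key drops in.
- socket_floor (a point): Bottom of the hexagon socket on its axis, 9 mm below its mouth: where the tip of a seated key stands. A tip that stands 6 mm or more above it is still on the lead-in, not in the hexagon.
- key_grip (a point): Centre of the grey T-bar of the middle key: bar 15 mm thick (along the key's x), 74 mm long (along its y), 18 mm high, straight above the blade. Key mass about 0.2 kg. To be gripped across its thickness from above, firmly (40 N or more) to pass the torque.
- key_tip (a point): Lower end of the middle key's hexagonal blade (8 mm over flats, 85 mm long), on its axis, 94 mm below the centre of the T-bar; z points up the blade. Corners of the hexagon point along the key's x axis and every 60 degrees from it.
- stand_hole (a point): Mouth of the middle hole (10.6 mm wide, 50 mm deep, 2.5 mm lead-in) in the white key stand, a block 178 x 50 x 60 mm; origin on its top, 60 mm above the bench. The block's length is its x axis; holes 58 mm apart. In it the key stands with its tip 10 mm above the bench and its T-bar's centre at 104 mm.
- key_small: Smaller T-handle key (5 mm blade) in the stand's -x hole: leave it. Origin at its tip.
- key_large: Larger T-handle key (12 mm blade) in the stand's +x hole: leave it. Origin at its tip.
- bottle_a: Blue-capped glass bottle, 56 mm across, 105 mm high: leave it. Origin at its foot.
- bottle_b: Blue-capped glass bottle, 46 mm across, 85 mm high: leave it. Origin at its foot.
- bottle_c: Blue-capped glass bottle, 46 mm across, 85 mm high: leave it. Origin at its foot.
- petri: Flat round covered dish, 90 mm across, 16 mm high: leave it. Origin at its foot.
- driver: Screwdriver, 170 mm long, lying on the bench: leave it.
- screw_dish: Low steel dish, 70 x 100 x 18 mm, with spare setscrews: leave it. Origin at its foot.
Things that resemble listed ones, but are neither listed nor needed, are in the scene too. What is shaped like the part that bears stand_hole but green or purple is not meant.

How it is judged:
By the outcome, as a careful person would: the job done as asked, in the order asked, and still so for the second after the job is handed in, with the robot touching nothing.
It also fails if it takes over 72 s, if anything falls off the work surface, if the arm or the gripper's body presses on something with over 40 N, if the wrist force passes 120 N, or if a joint passes its speed limit or range.

### The arm

A 7-joint arm with a two-finger parallel gripper is mounted at the origin on the work surface. World frame = base frame: x ahead of the robot, y to its left, z up, the work surface at z = 0. Lengths are in m, angles in rad, forces in N, time in s.
With the tool pointing down it reaches from about 0.425 to 1.025 m from the base axis. Payload 9.4 kg.
Tool frame: the origin (TCP) lies midway between the tips of the shut fingers; the grasp point (between the pads) lies 19 mm behind it; z points along the fingers, y is the direction in which the jaws open and shut (so a half turn about z gives the same grasp; the last joint's range is limited). The gripper opens to 93 mm and grips with 3 to 60 N. Pads are 15 mm wide; open, the fingers measure 128 mm over their backs; the gripper's body (75 mm by 188 mm) begins 65 mm behind the grasp point.
Start: joints at [1.042, 0.599, -0.003, 1.599, 0.002, 0.943, -0.08], TCP at [0.317, -0.652, 0.219] pointing down, gripper open.
Joint ranges: [-2.57, 2.57], [-0.35, 1.97], [-1.29, 1.29], [0.11, 2.56], [-1.05, 4.19], [0.11, 1.86], [-2.63, 2.63]. Speed limits (rad/s): [2.22, 2.22, 3.01, 3.01, 3.14, 3.14, 3.14].

### API

Orientations are given as [roll, pitch, yaw] about the fixed x, y, z axes, in that order (R = Rz(yaw) Ry(pitch) Rx(roll)).
In Python, from cell import * gives the robot as it stands. The module is installed in compiled form; this text tells all that it offers.
- The arm moves only by the tool jog_arm, never from a script. Its arguments are lists of equal length, an entry for each row: "xyz": the shift along the world's x, y, z in mm, a list of three; "twist": the turn, a rotation vector about the world's x, y, z in degrees, a list of three; "claw": the opening, from 0 (shut) to 1 (fully open). A call has exactly 5 rows; each row is the pose to reach, as a shift and turn from the pose measured when the call began; what a row does not reach only later rows make up. A row lasts 1/10 s, in which the tool goes at most 50 mm and 8.59 degrees, less where a joint would pass 70% of its speed; a pose out of reach is approached as far as the arm can. A call with a gripper value outside its range is refused whole. The fingers move at their own pace and stop on an object; the grip force is fixed at half the most. Time passes only in rows, so rows that repeat a pose let the fingers close, or fill a call up. It gives the time, the measured TCP pose, the force and the opening at its end, in the units of the state.
- observe(): the state, without advancing time (a new reading comes with each control period).
- read_camera(name): name is "scene" or "top"; returns the picture (420x560x3 uint8, blue, green, red); there is no depth.
- calibration(name): a dict with "intrinsics" (3x3 intrinsics, pixels), "dist_coeffs" ([k1, k2, p1, p2, k3] as OpenCV has them; the pictures are not rectified), "cam_to_world" (4x4, takes a point from camera to world coordinates). Camera axes: x right, y down, z forward; pixel columns grow to the right and rows downward; lengths in m; the calibration is good to about 2 mm. A picture is of the moment at which its call begins. calibration takes no time and is no camera call.
- hand_in(): hands the job in, once; it reports no verdict.
The state is a dict: "time_s": time; "joint_pos": joint angles; "joint_velocities": joint speeds; "effort": joint torques, N m; "tool_pos": TCP position; "ee_rot": TCP orientation; "ft_force": force on the tool from outside, world axes, zero at the start; "wrist_torque": the same for the moment, N m; "gripper_width": opening from 0.0 (shut) to 1.0 (fully open).
Only numpy, scipy, OpenCV 4.12 (cv2) and the standard library are available. Lean on these libraries where they do the work, as an engineer would, in place of code of your own. Each camera call takes 0.05 s, during which the arm holds its last target.

## Working session

There is one attempt and no reset: what is moved stays moved. The work goes in short steps, Python scripts to look and compute and a tool call to move; the robot and the scene stay as the last step left them, time stands still between calls to the robot, and variables do not carry over. Pictures are saved under pics/ and viewed, and the job is handed in when it is done.

Besides the shell and the picture viewer there is one more tool, called by a JSON object that holds its "op" and its "data", one argument or row to a line. jog_arm: Moves the arm, as the interface text tells. Its arguments: {"type":"object","properties":{"xyz":{"type":"array","items":{"type":"array","items":{"type":"number"}}},"twist":{"type":"array","items":{"type":"array","items":{"type":"number"}}},"claw":{"type":"array","items":{"type":"number"}}},"required":["xyz","twist","claw"]}

```bash
mkdir -p pics; ls; python3 - <<'E'
from cell import *
import cv2
s=observe()
print({k:(v if not hasattr(v,'round') or isinstance(v,float) else v) for k,v in s.items()})
for n in ("scene","top"):
    im=read_camera(n); cv2.imwrite(f"pics/{n}0.png",im)
    c=calibration(n); print(n,c)
E
```

```text
pics
{'time_s': 0.0, 'joint_pos': array([ 1.04228591,  0.6001092 , -0.00254286,  1.60013379,  0.00183062,
        0.94288445, -0.07980374]), 'joint_velocities': array([-0.00028986,  0.00056935,  0.00129164,  0.00063161,  0.00128132,
        0.00057253,  0.00050656]), 'effort': array([ 1.10423125e-05, -7.65082598e+01,  1.49716303e+00, -2.52352023e+01,
       -5.24289929e-02,  1.69839204e-02,  2.38868361e-04]), 'tool_pos': array([ 0.31629456, -0.65182563,  0.21777009]), 'ee_rot': array([-3.14006849e+00,  1.65786557e-04,  4.51883005e-01]), 'ft_force': array([ 0.08003646, -0.97265146,  0.86341506]), 'wrist_torque': array([-0.06595269, -0.01344469, -0.01528426]), 'gripper_width': 0.9974935907831823}
scene {'intrinsics': array([[498.47782105,   0.        , 268.48338798],
       [  0.        , 498.47782105, 204.57437563],
       [  0.        ,   0.        ,   1.        ]]), 'dist_coeffs': array([0.00016517, 0.        , 0.        , 0.        , 0.        ]), 'cam_to_world': array([[ 0.74978137,  0.36210114, -0.55381465,  1.34017005],
       [ 0.6616508 , -0.40169934,  0.63313178, -0.92519332],
       [ 0.00679076, -0.84114232, -0.54077119,  0.88848953],
       [ 0.        ,  0.        ,  0.        ,  1.        ]])}
top {'intrinsics': array([[484.99930844,   0.        , 274.10396847],
       [  0.        , 484.99930844, 210.9823425 ],
       [  0.        ,   0.        ,   1.        ]]), 'dist_coeffs': array([-0.14667897,  0.        ,  0.        ,  0.        ,  0.        ]), 'cam_to_world': array([[ 1.69558514e-02, -9.97968167e-01,  6.14169110e-02,
         4.27530955e-01],
       [-9.99808062e-01, -1.75260116e-02, -8.75662361e-03,
        -1.42261496e-03],
       [ 9.81522511e-03, -6.12566467e-02, -9.98073787e-01,
         1.59713948e+00],
       [ 0.00000000e+00,  0.00000000e+00,  0.00000000e+00,
         1.00000000e+00]])}
```

View pics/scene0.png

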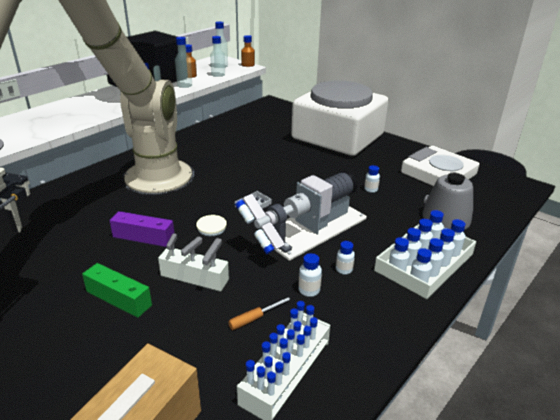

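View pics/top0.png

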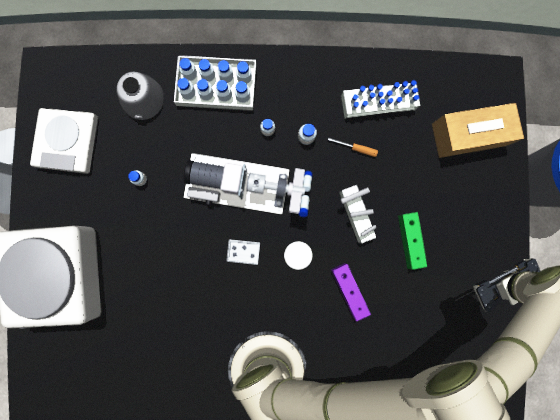

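The tumbler is at about (245,185) in the top picture, with its tube arm at (299,193). The white stand is at (358,213), with T-bars at (356,192), (361,211) and (366,233). Next I'll enlarge both areas.

```bash
cat > h.py <<'E'
from cell import *
import cv2, numpy as np
def crop(src,dst,x0,y0,w,h,s):
    im=cv2.imread(src)[y0:y0+h,x0:x0+w]
    im=cv2.resize(im,None,fx=s,fy=s,interpolation=cv2.INTER_CUBIC)
    for x in range((x0//10+1)*10,x0+w,10):
        cv2.line(im,(int((x-x0+.5)*s),0),(int((x-x0+.5)*s),6 if x%50 else 14),(0,255,255),1)
        if x%20==0: cv2.putText(im,str(x),(int((x-x0+.5)*s)-10,24),0,.4,(0,255,255),1)
    for y in range((y0//10+1)*10,y0+h,10):
        cv2.line(im,(0,int((y-y0+.5)*s)),(6 if y%50 else 14,int((y-y0+.5)*s)),(0,255,255),1)
        if y%20==0: cv2.putText(im,str(y),(16,int((y-y0+.5)*s)+4),0,.4,(0,255,255),1)
    cv2.imwrite(dst,im)
def ray(n,u,v):
    c=calibration(n);K=np.array(c["intrinsics"]);T=np.array(c["cam_to_world"])
    p=cv2.undistortPoints(np.array([[[u,v]]],float),K,np.array(c["dist_coeffs"]))[0,0]
    d=T[:3,:3]@np.array([p[0],p[1],1]); return T[:3,3],d
def atz(n,u,v,z):
    o,d=ray(n,u,v); return o+d*(z-o[2])/d[2]
def tri(a,b):
    (o1,d1),(o2,d2)=ray("scene",*a),ray("top",*b)
    s=np.linalg.lstsq(np.c_[d1,-d2],o2-o1,rcond=None)[0]
    p,q=o1+s[0]*d1,o2+s[1]*d2
    return (p+q)/2,np.linalg.norm(p-q)
def proj(n,P):
    c=calibration(n);T=np.linalg.inv(np.array(c["cam_to_world"]))
    return cv2.projectPoints(np.array(P,float).reshape(-1,1,3),cv2.Rodrigues(T[:3,:3])[0],T[:3,3],np.array(c["intrinsics"]),np.array(c["dist_coeffs"]))[0][:,0]
E
python3 - <<'E'
from h import *
crop("pics/top0.png","pics/t_tum.png",180,145,140,75,5.7)
crop("pics/top0.png","pics/t_st.png",320,170,80,80,7)
crop("pics/scene0.png","pics/s_tum.png",225,165,150,100,5.3)
crop("pics/scene0.png","pics/s_st.png",150,225,90,70,8)
E
```

```text
(no output)
```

View pics/t_tum.png

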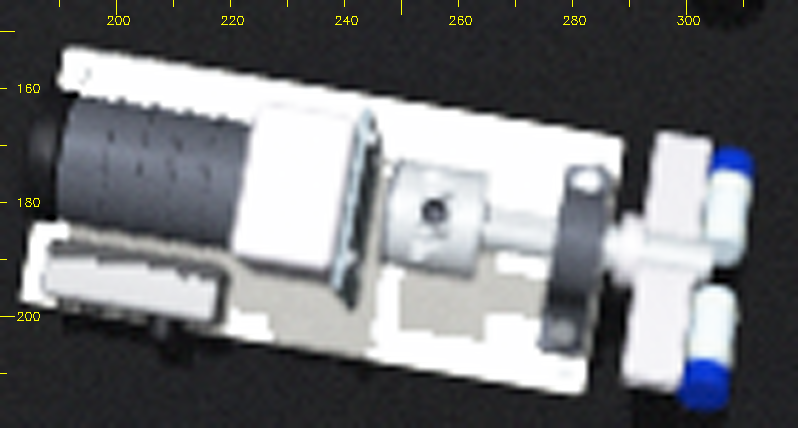

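View pics/t_st.png

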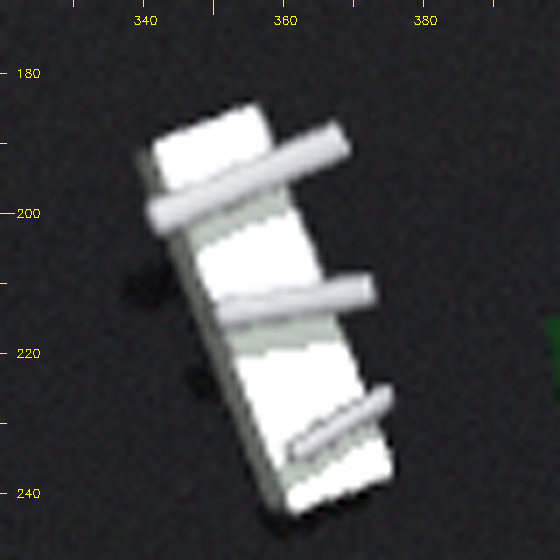

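View pics/s_tum.png

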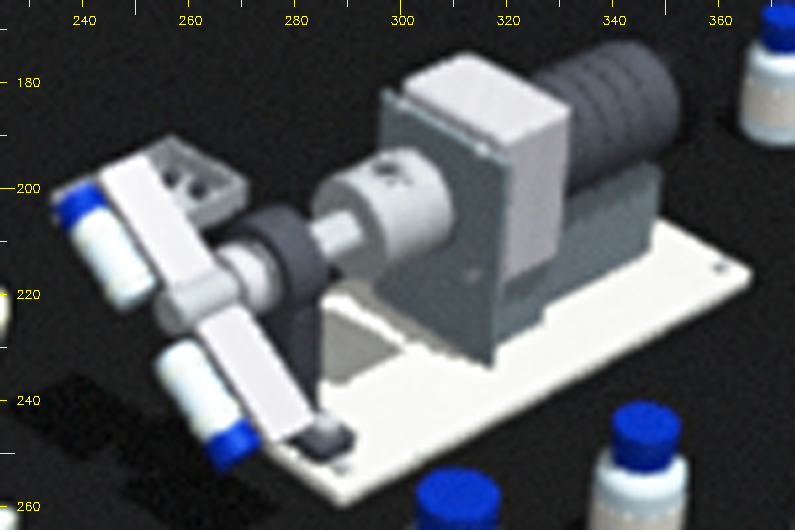

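View pics/s_st.png

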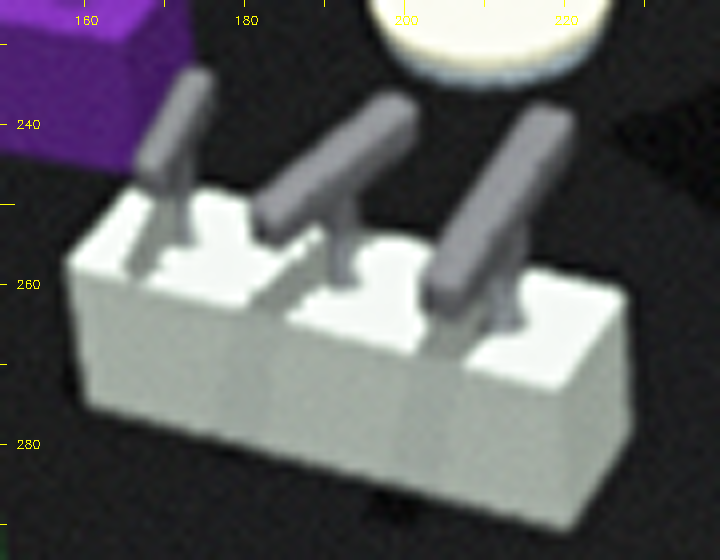

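```bash
python3 - <<'E'
from h import *
np.set_printoptions(precision=4,suppress=True)
print("hole",atz("top",255.3,181.2,.14),atz("scene",298.3,197.3,.14),tri((298.3,197.3),(255.3,181.2)))
# bar ends
a=atz("top",350.8,214.0,.113);b=atz("top",372.6,210.8,.113);print("bar",a,b,(a+b)/2,np.linalg.norm(a-b),np.degrees(np.arctan2(*(b-a)[[1,0]])))
a=atz("scene",182.3,250,.113);b=atz("scene",199.5,237.5,.113);print("bar s",a,b,(a+b)/2,np.linalg.norm(a-b),np.degrees(np.arctan2(*(b-a)[[1,0]])))
# stand top corners
for n,c in (("top",[(341,190.5),(356.5,184.5),(375.2,236.5),(361,243)]),("scene",[(165.8,248),(158,256.8),(220,273),(227.5,261)])):
    P=np.array([atz(n,*q,.06) for q in c]);print(n,P[:,:2].tolist(),P.mean(0),np.linalg.norm(np.diff(P,axis=0),axis=1))
# shaft dir: motor & base edges
a=atz("top",191,153.5,.01);b=atz("top",288.5,168.5,.01);print("base edge",a,b,np.degrees(np.arctan2(*(b-a)[[1,0]])))
a=atz("top",184,197.5,.01);b=atz("top",282,213.5,.01);print("base edge",a,b,np.degrees(np.arctan2(*(b-a)[[1,0]])))
# tube-arm far end / near end corners
for nm,s,t in (("near outer L",(243,197),(288.8,211)),("near R",(252,194),(297,213)),("far",(275.5,247),(294.5,168)),("far in",(283.5,242.5),(304.5,168.5))):
    print(nm,tri(s,t))
E
```

```text
hole [0.6064 0.0442 0.14  ] [0.6113 0.0366 0.14  ] (array([0.6065, 0.0439, 0.1347]), np.float64(0.0012804842915655876))
bar [ 0.5137 -0.2509  0.113 ] [ 0.5248 -0.3189  0.113 ] [ 0.5192 -0.2849  0.113 ] 0.06888795701872545 -80.74832817826722
bar s [ 0.5248 -0.3208  0.113 ] [ 0.5174 -0.2565  0.113 ] [ 0.5211 -0.2886  0.113 ] 0.06471748869079884 96.49029138471552
top [[0.5914909441433261, -0.2277020498302245], [0.6118277885966112, -0.2776578630551686], [0.4461525227235876, -0.3391260056243205], [0.4248135516671982, -0.2934113882615996]] [ 0.5186 -0.2845  0.06  ] [0.0539 0.1767 0.0504]
scene [[0.4291982670260198, -0.30347958412740006], [0.4437921992957268, -0.3411544969169613], [0.6124003699150797, -0.27738232971050136], [0.5924699868426786, -0.23112818078811725]] [ 0.5195 -0.2883  0.06  ] [0.0404 0.1803 0.0504]
base edge [0.7115 0.2637 0.01  ] [ 0.6665 -0.0605  0.01  ] -97.88906515456803
base edge [0.5645 0.2823 0.01  ] [ 0.5174 -0.0414  0.01  ] -98.28043087559591
near outer L (array([ 0.5092, -0.0666,  0.1467]), np.float64(0.02363733679778929))
near R (array([ 0.5193, -0.0741,  0.1634]), np.float64(0.022900821908111362))
far (array([ 0.6518, -0.0872,  0.0554]), np.float64(0.02698589978891786))
far in (array([ 0.6631, -0.1024,  0.0831]), np.float64(0.017613864027589504))
```

```bash
python3 - <<'E'
from h import *
np.set_printoptions(precision=4,suppress=True)
P=[]
for nm,s,t in (("near -y",(243.5,197.5),(298.3,213)),("near +y",(252,194),(288.8,211)),("far -y",(275.5,247.5),(304.5,168.5)),("far +y",(283.5,242.5),(294.5,168))):
    p,e=tri(s,t);P.append(p);print(nm,p,e)
P=np.array(P);n=(P[0]+P[1])/2;f=(P[2]+P[3])/2
print((n+f)/2,n-f,np.linalg.norm(n-f),np.degrees(np.arcsin((n-f)[2]/np.linalg.norm(n-f))))
crop("pics/top0.png","pics/t_hole.png",240,165,35,30,20)
crop("pics/scene0.png","pics/s_hole.png",280,180,35,30,20)
E
```

```text
near -y [ 0.5122 -0.0857  0.1545] 0.0017230881020481638
near +y [ 0.5177 -0.0572  0.1552] 0.0019787953013355
far -y [ 0.657  -0.1108  0.0687] 0.004524064589009143
far +y [ 0.6581 -0.0788  0.0681] 0.00432301186028931
[ 0.5863 -0.0831  0.1116] [-0.1427  0.0234  0.0864] 0.16843110855631202 30.87862256925599
```

View pics/t_hole.png

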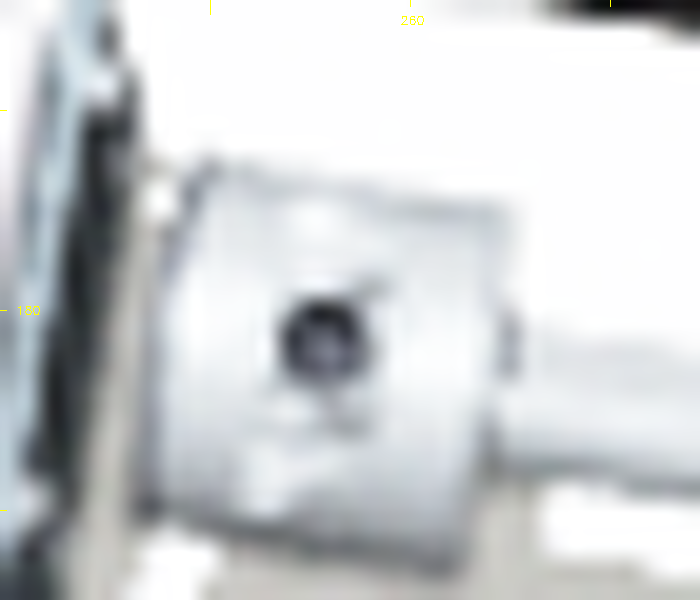

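View pics/s_hole.png

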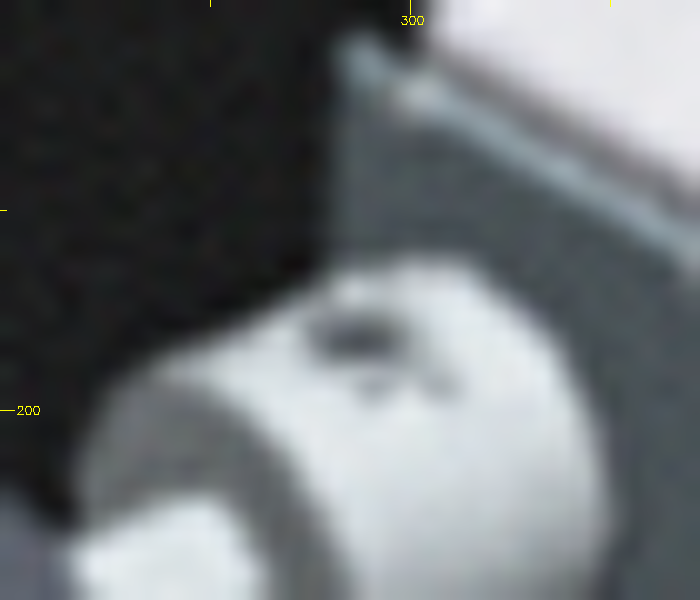

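{"op": "jog_arm", "data": {
  "xyz": [
    [15,40,6],
    [31,87,12],
    [48,134,14],
    [64,181,14],
    [81,228,14]
  ],
  "twist": [
    [0,0,5],
    [0,0,11],
    [0,0,17],
    [0,0,23],
    [0,0,28]
  ],
  "claw": [0,0,0,0,0]
}}

```text
time_s: 0.6
tool_pos: [0.3974, -0.4219, 0.2318]
ee_rot: [-3.14, 0.0, 0.945]
ft_force: [0.6, 0.6, -0.7]
gripper_width: 0.621
```

```bash
python3 - <<'E'
from h import *
np.set_printoptions(precision=4,suppress=True)
print("hole",atz("top",255.7,181.6,.14),atz("scene",297.3,196.3,.14),tri((297.3,196.3),(255.7,181.6)))
s=observe();print(s)
E
```

```text
hole [0.6052 0.0429 0.14  ] [0.6058 0.0389 0.14  ] (array([0.6046, 0.0423, 0.1381]), np.float64(0.0021742222290637614))
{'time_s': 0.6, 'joint_pos': array([ 0.8326,  0.4148, -0.1606,  1.917 ,  0.0888,  0.818 , -0.0017]), 'joint_velocities': array([-0.5444, -0.2708, -0.3131,  0.5048,  0.1364, -0.2195, -0.0852]), 'effort': array([  6.3899, -58.4693,   1.2456, -22.9818,  -0.134 ,   0.5645,
         0.3966]), 'tool_pos': array([ 0.3974, -0.4219,  0.2318]), 'ee_rot': array([-3.1401,  0.0002,  0.9445]), 'ft_force': array([ 0.6395,  0.6448, -0.7068]), 'wrist_torque': array([-0.0155, -0.0802,  0.0175]), 'gripper_width': 0.6214830215526352}
```

{"op": "jog_arm", "data": {
  "xyz": [
    [16,46,0],
    [32,92,0],
    [49,138,0],
    [65,184,0],
    [81,230,-5]
  ],
  "twist": [
    [0,0,4],
    [0,0,8],
    [0,0,12],
    [0,0,16],
    [0,0,20]
  ],
  "claw": [0,0,0,0,0]
}}

```text
time_s: 1.1
tool_pos: [0.4789, -0.1901, 0.2272]
ee_rot: [-3.141, 0.0, 1.296]
ft_force: [1.6, -0.0, -0.1]
gripper_width: 0.189
```

{"op": "jog_arm", "data": {
  "xyz": [
    [14,40,-10],
    [28,80,-22],
    [40,112,-35],
    [40,112,-45],
    [40,112,-47]
  ],
  "twist": [
    [0,0,2],
    [0,0,4],
    [0,0,6],
    [0,0,6],
    [0,0,6]
  ],
  "claw": [0,0,0,0,0]
}}

```text
time_s: 1.6
tool_pos: [0.5182, -0.0776, 0.1789]
ee_rot: [-3.139, 0.001, 1.403]
ft_force: [-0.5, -1.2, -0.0]
gripper_width: 0.009
```

```bash
python3 - <<'E'
from h import *
np.set_printoptions(precision=4,suppress=True)
s=observe();print({k:s[k] for k in("time_s","tool_pos","ee_rot","joint_pos","ft_force","gripper_width")})
for n in ("top","scene"): cv2.imwrite(f"pics/{n}1.png",read_camera(n))
crop("pics/top1.png","pics/t1.png",240,140,100,100,6)
crop("pics/scene1.png","pics/s1.png",190,130,130,130,4.6)
E
```

```text
{'time_s': 1.6, 'tool_pos': array([ 0.5182, -0.0776,  0.1789]), 'ee_rot': array([-3.1386,  0.0005,  1.4026]), 'joint_pos': array([ 0.2752,  0.4319, -0.3208,  2.0808,  0.2161,  0.6629, -0.3578]), 'ft_force': array([-0.5055, -1.1767, -0.0334]), 'gripper_width': 0.008987324436311358}
```

View pics/t1.png

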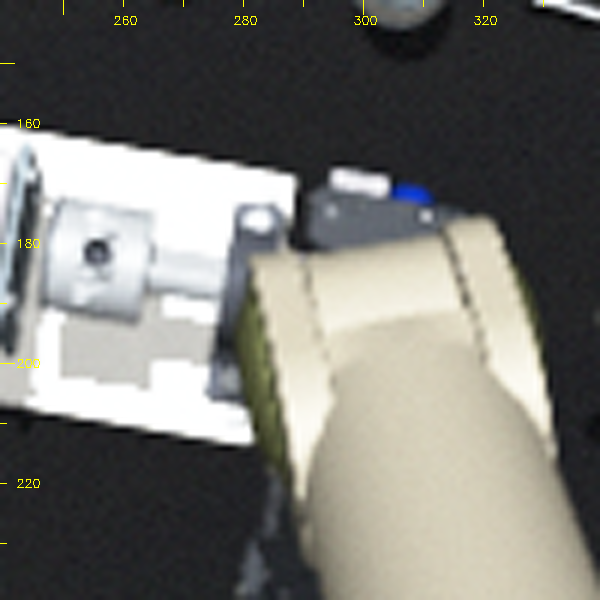

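View pics/s1.png

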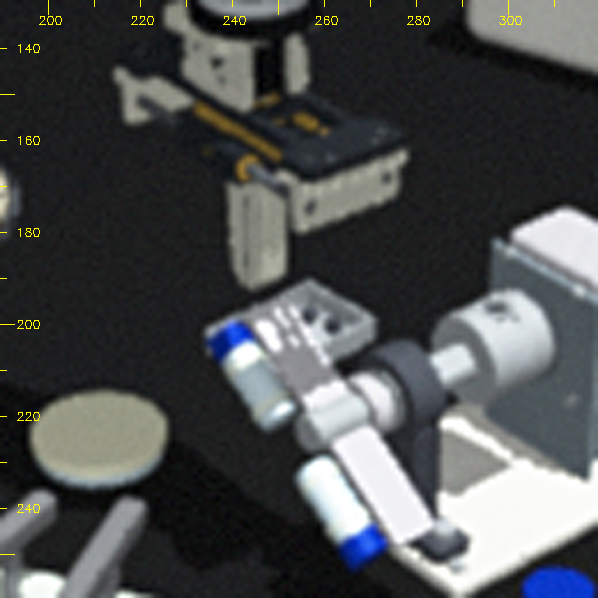

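The shut fingers are above the bar's raised end (fingertip at scene pixel (246,191)). Next I'll press down in slow steps.

{"op": "jog_arm", "data": {
  "xyz": [
    [0,1,-8],
    [0,1,-15],
    [0,1,-20],
    [0,1,-24],
    [0,1,-28]
  ],
  "twist": [
    [0,0,1.5],
    [0,0,1.5],
    [0,0,1.5],
    [0,0,1.5],
    [0,0,1.5]
  ],
  "claw": [0,0,0,0,0]
}}

```text
time_s: 2.2
tool_pos: [0.5176, -0.0786, 0.1515]
ee_rot: [-3.139, 0.001, 1.425]
ft_force: [-0.1, 0.5, 2.1]
gripper_width: 0.009
```

{"op": "jog_arm", "data": {
  "xyz": [
    [0,0,-5],
    [0,0,-10],
    [0,0,-15],
    [0,0,-20],
    [0,0,-24]
  ],
  "twist": [
    [0,0,0],
    [0,0,0],
    [0,0,0],
    [0,0,0],
    [0,0,0]
  ],
  "claw": [0,0,0,0,0]
}}

```text
time_s: 2.7
tool_pos: [0.5173, -0.0786, 0.1269]
ee_rot: [-3.138, 0.001, 1.425]
ft_force: [-1.9, 0.5, 3.5]
gripper_width: 0.005
```

{"op": "jog_arm", "data": {
  "xyz": [
    [0,0,-3],
    [0,0,-6],
    [0,0,-8.5],
    [0,0,-10.5],
    [0,0,-10.5]
  ],
  "twist": [
    [0,0,0],
    [0,0,0],
    [0,0,0],
    [0,0,0],
    [0,0,0]
  ],
  "claw": [0,0,0,0,0]
}}

```text
time_s: 3.2
tool_pos: [0.5176, -0.0786, 0.1162]
ee_rot: [-3.139, 0.001, 1.425]
ft_force: [0.0, -0.3, -0.8]
gripper_width: 0.008
```

```bash
python3 - <<'E'
from h import *
np.set_printoptions(precision=4,suppress=True)
s=observe();print({k:s[k] for k in("time_s","tool_pos","ee_rot","joint_pos","ft_force","wrist_torque")})
for n in ("top","scene"): cv2.imwrite(f"pics/{n}2.png",read_camera(n))
crop("pics/scene2.png","pics/s2.png",225,175,80,80,7)
E
```

```text
{'time_s': 3.2, 'tool_pos': array([ 0.5176, -0.0786,  0.1162]), 'ee_rot': array([-3.1385,  0.0013,  1.4251]), 'joint_pos': array([ 0.2401,  0.5237, -0.279 ,  2.136 ,  0.2828,  0.5193, -0.3963]), 'ft_force': array([ 0.0367, -0.3189, -0.818 ]), 'wrist_torque': array([-0.0556, -0.0567,  0.0024])}
```

View pics/s2.png

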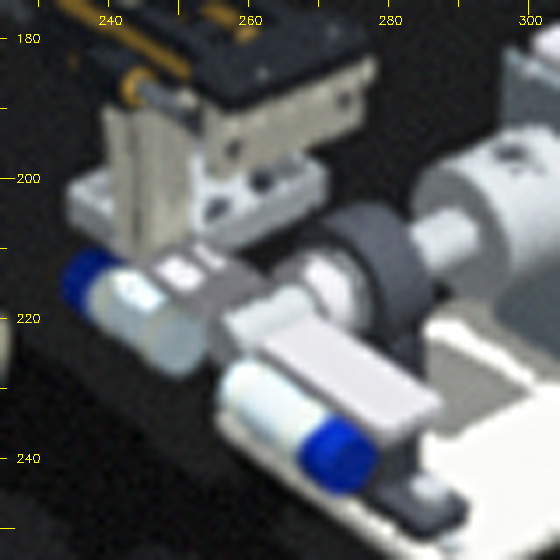

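{"op": "jog_arm", "data": {
  "xyz": [
    [0,0,15],
    [-5,-30,45],
    [-10,-70,70],
    [-10,-115,80],
    [-10,-160,80]
  ],
  "twist": [
    [0,0,0],
    [0,0,0],
    [0,0,3],
    [0,0,6],
    [0,0,10]
  ],
  "claw": [0,0,0.2,0.4,0.6]
}}

```text
time_s: 3.8
tool_pos: [0.509, -0.2406, 0.1987]
ee_rot: [3.14, 0.003, 1.602]
ft_force: [1.5, -0.3, 0.9]
gripper_width: 0.217
```

```bash
python3 - <<'E'
from h import *
np.set_printoptions(precision=4,suppress=True)
s=observe();print({k:s[k] for k in("time_s","tool_pos","ee_rot","joint_pos","ft_force","wrist_torque")})
for n in ("top","scene"): cv2.imwrite(f"pics/{n}3.png",read_camera(n))
crop("pics/scene3.png","pics/s3.png",225,180,80,80,7)
crop("pics/top3.png","pics/t3.png",240,155,80,70,8)
E
```

```text
{'time_s': 3.8, 'tool_pos': array([ 0.509 , -0.2406,  0.1987]), 'ee_rot': array([3.14  , 0.0031, 1.6023]), 'joint_pos': array([ 0.6146,  0.4532, -0.3843,  1.9797,  0.2468,  0.7506,  0.1156]), 'ft_force': array([ 1.4753, -0.3133,  0.8844]), 'wrist_torque': array([-0.1143, -0.1226, -0.0281])}
```

View pics/s3.png

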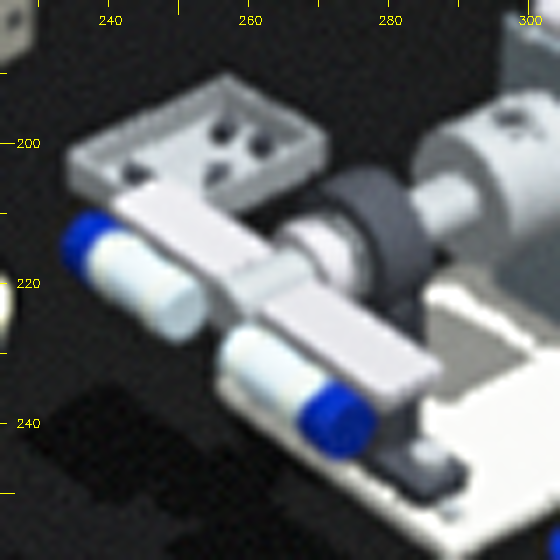

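View pics/t3.png

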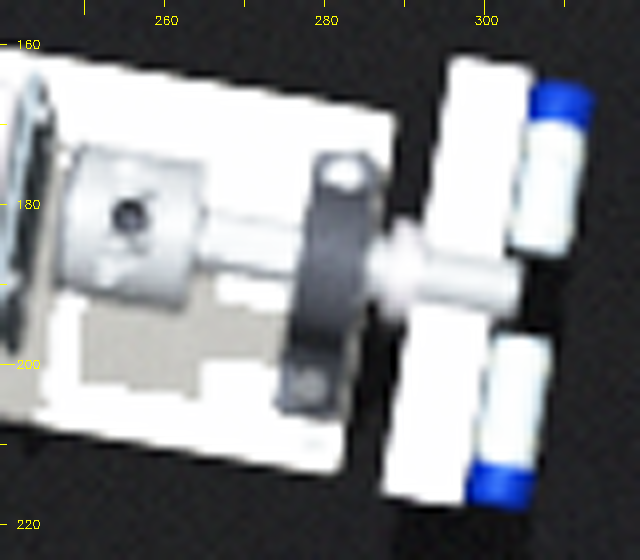

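```bash
python3 - <<'E'
from h import *
np.set_printoptions(precision=4,suppress=True)
P=[]
for nm,s,t in (("near -y",(241.3,208.5),(297.5,217.3)),("near +y",(247.0,205.3),(287.3,215.8)),("far -y",(279.0,236.2),(305.8,163)),("far +y",(287.3,231.3),(296,161.5))):
    p,e=tri(s,t);P.append(p);print(nm,p,e)
P=np.array(P);n=(P[0]+P[1])/2;f=(P[2]+P[3])/2
print((n+f)/2,n-f,np.linalg.norm(n-f),np.degrees(np.arcsin((n-f)[2]/np.linalg.norm(n-f))))
x=np.array([np.cos(-.1414),np.sin(-.1414),0]);y=np.array([-x[1],x[0],0]);
# fit tilt by pixels
from scipy.optimize import least_squares
S=np.array([(241.3,208.5),(247.0,205.3),(279.0,236.2),(287.3,231.3)]);T=np.array([(297.5,217.3),(287.3,215.8),(305.8,163),(296,161.5)])
def mod(v):
    cx,cy,cz,a,th=v[:5]; x=np.array([np.cos(a),np.sin(a),0]);y=np.array([-x[1],x[0],0]);z=np.array([0,0,1.])
    xx=x*np.cos(th)-z*np.sin(th); 
    return np.array([np.array([cx,cy,cz])+sx*.085*xx+sy*.015*y for sx,sy in((-1,-1),(-1,1),(1,-1),(1,1))])
def r(v):
    Q=mod(v); return np.r_[(proj("scene",Q)-S-v[5:7]).ravel(),(proj("top",Q)-T-v[7:9]).ravel(),v[5:]*1.0]
o=least_squares(r,[.587,-.085,.115,-.14,0,0,0,0,0]);print(o.x[:5],np.degrees(o.x[3:5]),o.x[5:],o.cost)
# scene only/ top only given z
E
```

```text
near -y [ 0.5016 -0.0856  0.1133] 0.002576040115962655
near +y [ 0.5028 -0.0573  0.1111] 0.005846729421228717
far -y [ 0.6681 -0.1112  0.112 ] 0.003582441586809986
far +y [ 0.6717 -0.0809  0.1133] 0.004266322312725578
[ 0.586  -0.0838  0.1124] [-0.1677  0.0247 -0.0004] 0.16948397060376233 -0.1501993436841605
[ 0.5857 -0.0837  0.1122 -0.1463 -0.0035] [-8.3808 -0.2021] [0.3453 0.0015 0.2289 0.3607] 2.32173762991602
```

The arm is level to about 0.2°, from the bar corners at scene (241,208) to (287,231). Next is the key.

{"op": "jog_arm", "data": {
  "xyz": [
    [5,-25,-10],
    [10.5,-45.5,-25],
    [10.5,-45.5,-45],
    [10.5,-45.5,-58],
    [10.5,-45.5,-58]
  ],
  "twist": [
    [0,0,3],
    [0,0,6],
    [0,0,6],
    [0,0,6],
    [0,0,6]
  ],
  "claw": [0.45,0.45,0.45,0.45,0.45]
}}

```text
time_s: 4.4
tool_pos: [0.5169, -0.2906, 0.137]
ee_rot: [-3.138, 0.003, 1.698]
ft_force: [-0.9, 0.3, -0.2]
gripper_width: 0.452
```

```bash
python3 - <<'E'
from h import *
np.set_printoptions(precision=4,suppress=True)
s=observe();print({k:s[k] for k in("time_s","tool_pos","ee_rot","joint_pos","ft_force","gripper_width")})
for n in ("top","scene"): cv2.imwrite(f"pics/{n}4.png",read_camera(n))
crop("pics/scene4.png","pics/s4.png",140,190,110,100,6)
E
```

```text
{'time_s': 4.4, 'tool_pos': array([ 0.5169, -0.2906,  0.137 ]), 'ee_rot': array([-3.138 ,  0.0025,  1.6975]), 'joint_pos': array([ 0.6645,  0.5671, -0.3662,  1.964 ,  0.322 ,  0.6687,  0.222 ]), 'ft_force': array([-0.8705,  0.2971, -0.236 ]), 'gripper_width': 0.4517578247236509}
```

View pics/s4.png

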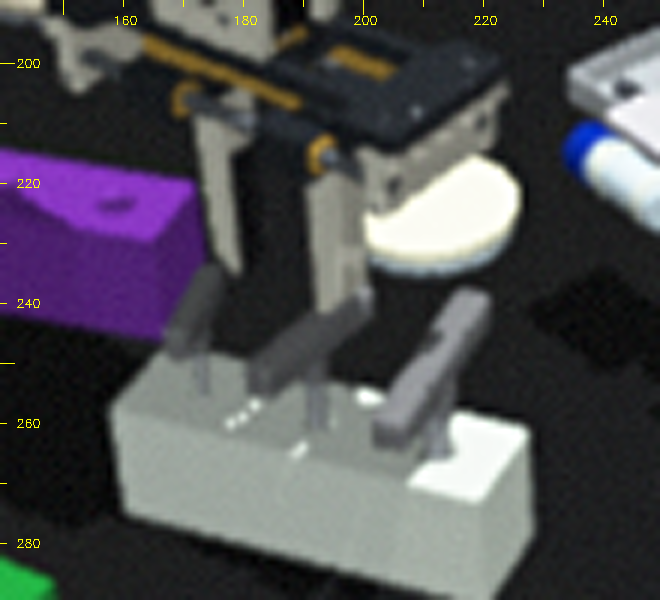

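```bash
python3 - <<'E'
from h import *
np.set_printoptions(precision=4,suppress=True)
print(proj("scene",[(.5169,-.2906,.137),(.5195,-.286,.137),(.5195,-.286,.104),(.5195,-.286,.06),(.5195+.0208*.99,-.286+.0208*.14,.137)]),proj("top",[(.5195,-.286,.113)]))
print(atz("scene",191.2,258.5,.06))
for im in("pics/scene0.png",):
  crop(im,"pics/s0k.png",175,230,35,35,17)
E
```

```text
[[188.6319 235.7611]
 [190.6915 235.3678]
 [191.6861 245.7207]
 [192.97   259.0849]
 [196.9916 238.0972]] [[362.0862 212.317 ]]
[ 0.5142 -0.2875  0.06  ]
```

View pics/s0k.png

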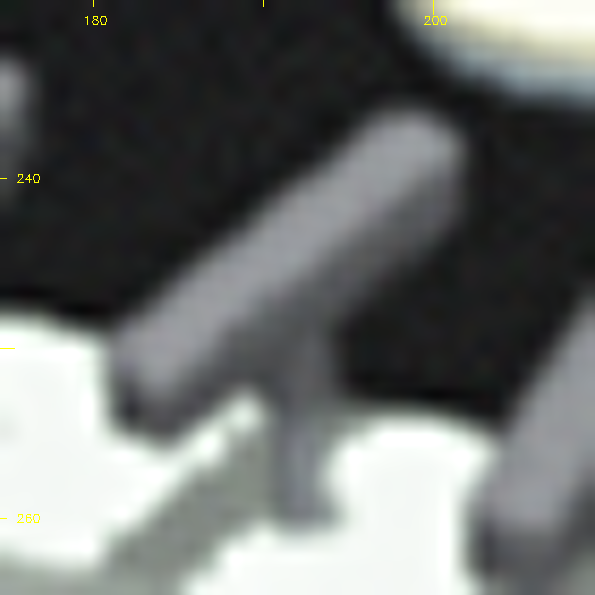

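{"op": "jog_arm", "data": {
  "xyz": [
    [2,3.5,-8],
    [2,3.5,-22],
    [2,3.5,-36],
    [2,3.5,-48],
    [2,3.5,-52]
  ],
  "twist": [
    [0,0,1],
    [0,0,1],
    [0,0,1],
    [0,0,1],
    [0,0,1]
  ],
  "claw": [0.45,0.45,0.45,0.45,0.45]
}}

```text
time_s: 5.0
tool_pos: [0.5191, -0.2869, 0.085]
ee_rot: [-3.138, 0.003, 1.716]
ft_force: [0.2, -0.3, 0.0]
gripper_width: 0.452
```

```bash
python3 - <<'E'
from h import *
np.set_printoptions(precision=4,suppress=True)
s=observe();print({k:s[k] for k in("time_s","tool_pos","ee_rot","ft_force","gripper_width")})
for n in ("scene",): cv2.imwrite(f"pics/{n}5.png",read_camera(n))
crop("pics/scene5.png","pics/s5.png",160,200,70,70,8)
E
```

```text
{'time_s': 5.0, 'tool_pos': array([ 0.5191, -0.2869,  0.085 ]), 'ee_rot': array([-3.1381,  0.0028,  1.7157]), 'ft_force': array([ 0.1854, -0.2993,  0.0436]), 'gripper_width': 0.45194317046805915}
```

View pics/s5.png

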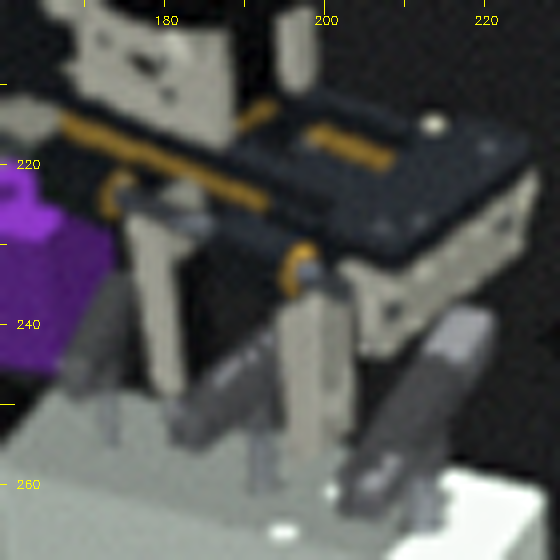

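The fingers straddle the middle T-bar, with tips at scene (181,248) and (198,257). I'll close them.

{"op": "jog_arm", "data": {
  "xyz": [
    [0,0,0],
    [0,0,0],
    [0,0,0],
    [0,0,0],
    [0,0,0]
  ],
  "twist": [
    [0,0,0],
    [0,0,0],
    [0,0,0],
    [0,0,0],
    [0,0,0]
  ],
  "claw": [0,0,0,0,0]
}}

```text
time_s: 5.55
tool_pos: [0.5193, -0.2871, 0.0854]
ee_rot: [-3.139, 0.003, 1.716]
ft_force: [-1.0, -0.8, 0.7]
gripper_width: 0.158
```

{"op": "jog_arm", "data": {
  "xyz": [
    [0,0,0],
    [0,0,15],
    [0,0,35],
    [0,0,55],
    [0,0,75]
  ],
  "twist": [
    [0,0,0],
    [0,0,0],
    [0,0,0],
    [0,0,0],
    [0,0,0]
  ],
  "claw": [0,0,0,0,0]
}}

```text
time_s: 6.05
tool_pos: [0.519, -0.287, 0.1609]
ee_rot: [-3.138, 0.003, 1.716]
ft_force: [-0.1, 0.8, -3.2]
gripper_width: 0.161
```

```bash
python3 - <<'E'
from h import *
np.set_printoptions(precision=4,suppress=True)
s=observe();print({k:s[k] for k in("time_s","tool_pos","ee_rot","joint_pos","ft_force","wrist_torque","gripper_width")})
for n in ("scene","top"): cv2.imwrite(f"pics/{n}6.png",read_camera(n))
crop("pics/scene6.png","pics/s6.png",150,180,100,90,8)
E
```

```text
{'time_s': 6.05, 'tool_pos': array([ 0.519 , -0.287 ,  0.1609]), 'ee_rot': array([-3.138 ,  0.0027,  1.7157]), 'joint_pos': array([ 0.6744,  0.5378, -0.3888,  1.9445,  0.3058,  0.7183,  0.2473]), 'ft_force': array([-0.1316,  0.7504, -3.1931]), 'wrist_torque': array([-0.0404, -0.0684,  0.0309]), 'gripper_width': 0.16051170794479727}
```

View pics/s6.png

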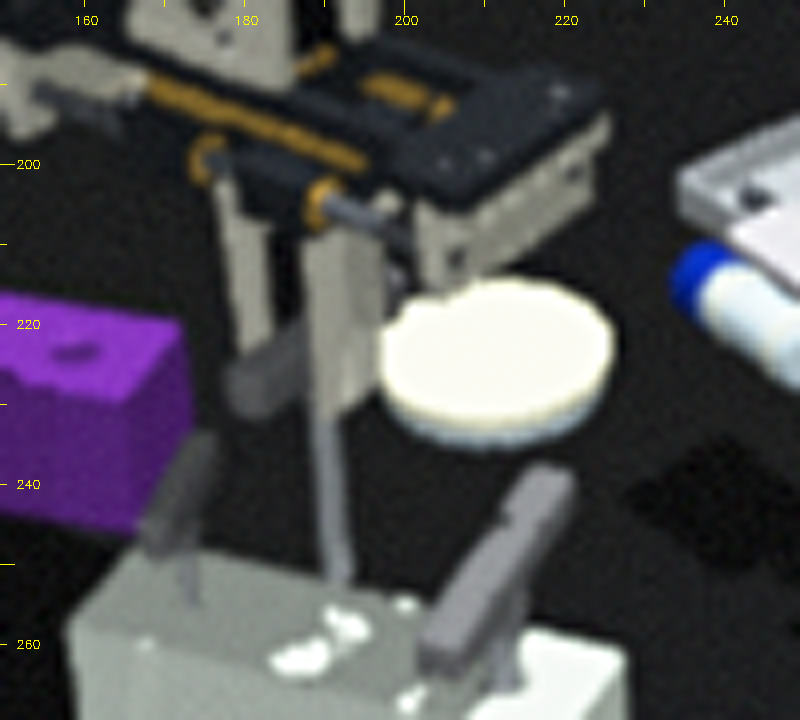

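```bash
python3 - <<'E'
from h import *
np.set_printoptions(precision=4,suppress=True)
print(proj("scene",[(.519,-.287,.0859),(.519,-.287,.15)]), atz("scene",192.2,252.3,.0859))
print("box",tri((298,183),(245.5,164.5)),tri((319.5,194.5),(241.5,198)),tri((331.5,186),(237.5,192)))
crop("pics/scene6.png","pics/s6b.png",175,215,35,45,13)
E
```

```text
[[191.7993 251.3758]
 [189.8591 231.3037]] [ 0.5227 -0.2889  0.0859]
box (array([0.6284, 0.0539, 0.1904]), np.float64(0.05441284924068648)) (array([0.5876, 0.1102, 0.1037]), np.float64(0.07512529212839864)) (array([0.6093, 0.1247, 0.1349]), np.float64(0.08972597674910016))
```

View pics/s6b.png

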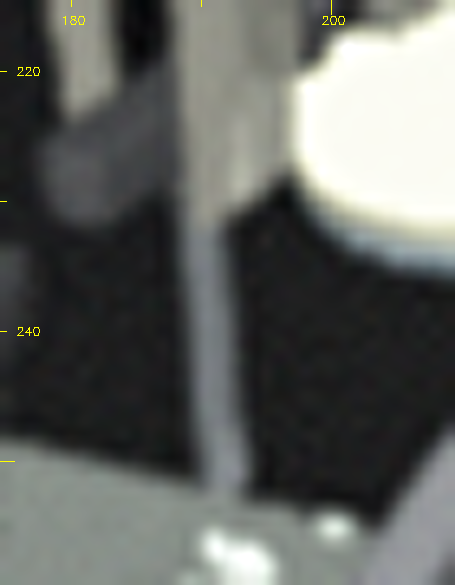

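```bash
python3 - <<'E'
from h import *
def ov(n,img,dst,x0,y0,w,h,s,cands):
    im=cv2.imread(img)[y0:y0+h,x0:x0+w]; im=cv2.resize(im,None,fx=s,fy=s,interpolation=cv2.INTER_CUBIC)
    t=np.linspace(0,2*np.pi,60)
    for (c,col) in cands:
        for r,z in ((.0083,.141),(.0063,.137)):
            P=np.c_[c[0]+r*np.cos(t),c[1]+r*np.sin(t),0*t+z]
            q=((proj(n,P)-[x0,y0]+.5)*s).astype(int)
            cv2.polylines(im,[q],True,col,1)
    return im
c=[((.605,.042),(0,255,0)),((.6058,.039),(0,0,255))]
a=ov("scene","pics/scene0.png","",283,183,30,25,26,c[:1]);
a2=ov("scene","pics/scene0.png","",283,183,30,25,26,c[1:]);
cv2.imwrite("pics/ov_s.png",cv2.resize(np.hstack([a,a2]),(800,333),interpolation=cv2.INTER_AREA))
b=ov("top","pics/top0.png","",243,170,25,22,16,c[:1]);b2=ov("top","pics/top0.png","",243,170,25,22,16,c[1:]);cv2.imwrite("pics/ov_t.png",np.hstack([b,b2]))
E
```

```text
(no output)
```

View pics/ov_s.png

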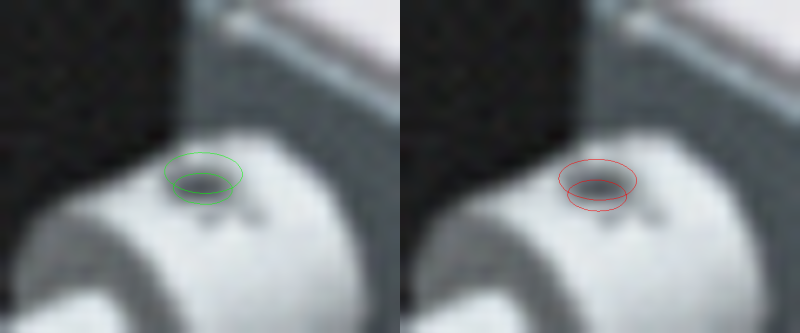

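View pics/ov_t.png

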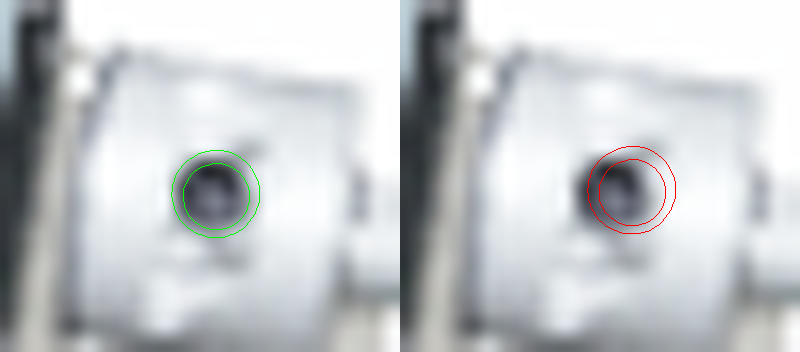

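```bash
python3 - <<'E'
from h import *
np.set_printoptions(precision=4,suppress=True)
print("plate",tri((319.5,194.5),(245.5,164.5)),tri((298,183),(242,198)),"box",tri((331.5,186),(243,164)),tri((302,181),(238,192)))
E
```

```text
plate (array([0.6559, 0.0749, 0.1501]), np.float64(0.0016285446419455807)) (array([0.5599, 0.0878, 0.1441]), np.float64(0.01453079565473608)) box (array([0.6657, 0.0905, 0.1733]), np.float64(0.03179913018107825)) (array([0.5734, 0.0966, 0.1528]), np.float64(0.005255717337471157))
```

{"op": "jog_arm", "data": {
  "xyz": [
    [0,0,40],
    [3,10,80],
    [13,50,87],
    [25,95,87],
    [36,138,87]
  ],
  "twist": [
    [0,0,5],
    [0,0,12],
    [0,0,19],
    [0,0,26],
    [0,0,33]
  ],
  "claw": [0,0,0,0,0]
}}

```text
time_s: 6.65
tool_pos: [0.5563, -0.1483, 0.249]
ee_rot: [3.141, 0.005, 2.295]
ft_force: [1.2, 0.7, -1.9]
gripper_width: 0.158
```

{"op": "jog_arm", "data": {
  "xyz": [
    [11,43,0],
    [22,86,0],
    [34,129,0],
    [45,172,0],
    [50,190,0]
  ],
  "twist": [
    [0,0,8],
    [0,0,16],
    [0,0,24],
    [0,0,32],
    [0,0,40]
  ],
  "claw": [0,0,0,0,0]
}}

```text
time_s: 7.15
tool_pos: [0.6063, 0.0469, 0.2481]
ee_rot: [3.139, 0.005, 3.004]
ft_force: [0.0, -0.0, -2.6]
gripper_width: 0.157
```

```bash
python3 - <<'E'
from h import *
np.set_printoptions(precision=4,suppress=True)
s=observe();print({k:s[k] for k in("time_s","tool_pos","ee_rot","joint_pos","ft_force","wrist_torque","gripper_width")})
E
```

```text
{'time_s': 7.15, 'tool_pos': array([0.6063, 0.0469, 0.2481]), 'ee_rot': array([3.1388, 0.0047, 3.0036]), 'joint_pos': array([ 0.3641,  0.5314, -0.7972,  1.8156,  0.4514,  0.9801,  0.8122]), 'ft_force': array([ 0.0431, -0.0316, -2.6364]), 'wrist_torque': array([ 0.0073, -0.1788,  0.028 ]), 'gripper_width': 0.157408118956358}
```

{"op": "jog_arm", "data": {
  "xyz": [
    [-1,-5.4,-5],
    [-1,-5.4,-12],
    [-1,-5.4,-18],
    [-1,-5.4,-18],
    [-1,-5.4,-18]
  ],
  "twist": [
    [-0.12,0.29,8],
    [-0.12,0.29,16],
    [-0.12,0.29,20],
    [-0.12,0.29,20],
    [-0.12,0.29,20]
  ],
  "claw": [0,0,0,0,0]
}}

```text
time_s: 7.65
tool_pos: [0.605, 0.0413, 0.2292]
ee_rot: [3.14, -0.002, -2.933]
ft_force: [-0.9, -0.4, -2.5]
gripper_width: 0.161
```

```bash
python3 - <<'E'
from h import *
np.set_printoptions(precision=4,suppress=True)
s=observe();print({k:s[k] for k in("time_s","tool_pos","ee_rot","joint_pos","ft_force","wrist_torque","gripper_width")})
cv2.imwrite("pics/scene7.png",read_camera("scene"))
crop("pics/scene7.png","pics/s7.png",270,155,50,50,12)
p=s["tool_pos"];print(proj("scene",[p-[0,0,.075],p-[0,0,.05],(.6053,.0415,.141)]))
E
```

```text
{'time_s': 7.65, 'tool_pos': array([0.605 , 0.0413, 0.2292]), 'ee_rot': array([ 3.1401, -0.0016, -2.9329]), 'joint_pos': array([ 0.4146,  0.5796, -0.8764,  1.8318,  0.5278,  0.9838,  1.0934]), 'ft_force': array([-0.8606, -0.3702, -2.5396]), 'wrist_torque': array([ 0.0933, -0.1039,  0.0108]), 'gripper_width': 0.16083534417315254}
[[297.805  191.6237]
 [298.148  184.0254]
 [297.7444 195.5829]]
```

View pics/s7.png

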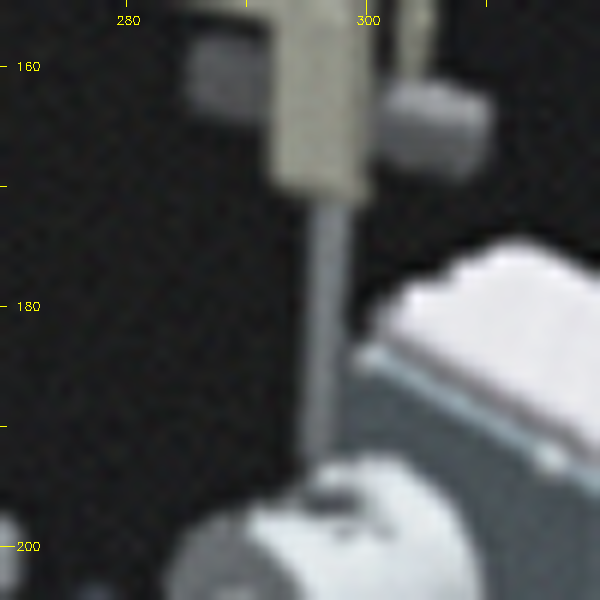

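The blade tip is at scene (296.0,192.9) and the hole at (297.2,196.3). The tip is therefore about 3 mm off along the bar (the grip was off-centre), so I'll correct that and lower.

{"op": "jog_arm", "data": {
  "xyz": [
    [2.8,1,0],
    [2.8,1,-4],
    [2.8,1,-8],
    [2.8,1,-12],
    [2.8,1,-14]
  ],
  "twist": [
    [0,0,0],
    [0,0,0],
    [0,0,0],
    [0,0,0],
    [0,0,0]
  ],
  "claw": [0,0,0,0,0]
}}

```text
time_s: 8.2
tool_pos: [0.6078, 0.0423, 0.2151]
ee_rot: [3.14, -0.001, -2.933]
ft_force: [0.3, -0.3, -1.7]
gripper_width: 0.16
```

```bash
python3 - <<'E'
from h import *
np.set_printoptions(precision=4,suppress=True)
s=observe();print({k:s[k] for k in("time_s","tool_pos","ee_rot","joint_pos","ft_force","wrist_torque","gripper_width")})
cv2.imwrite("pics/scene8.png",read_camera("scene"))
crop("pics/scene8.png","pics/s8.png",270,155,50,50,12)
E
```

```text
{'time_s': 8.2, 'tool_pos': array([0.6078, 0.0423, 0.2151]), 'ee_rot': array([ 3.1404, -0.0015, -2.9328]), 'joint_pos': array([ 0.4024,  0.5967, -0.8637,  1.8404,  0.5457,  0.9624,  1.0781]), 'ft_force': array([ 0.3132, -0.2516, -1.7065]), 'wrist_torque': array([ 0.0666, -0.2027, -0.0221]), 'gripper_width': 0.1601067058468574}
```

View pics/s8.png

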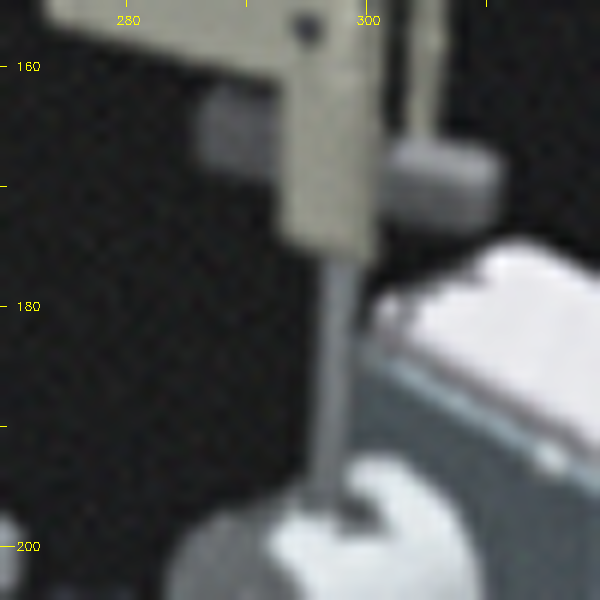

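{"op": "jog_arm", "data": {
  "xyz": [
    [0,0,-1.5],
    [0,0,-3],
    [0,0,-4],
    [0,0,-5],
    [0,0,-5]
  ],
  "twist": [
    [0,0,0],
    [0,0,0],
    [0,0,0],
    [0,0,0],
    [0,0,0]
  ],
  "claw": [0,0,0,0,0]
}}

```text
time_s: 8.75
tool_pos: [0.6082, 0.0426, 0.2109]
ee_rot: [3.141, -0.0, -2.933]
ft_force: [-0.3, -0.4, 5.8]
gripper_width: 0.158
```

```bash
cat > st.py <<'E'
from h import *
np.set_printoptions(precision=4,suppress=True)
L=[observe() for _ in range(4)];s=L[-1]
print({k:s[k] for k in("time_s","tool_pos","ee_rot","joint_pos","gripper_width")},np.mean([l["ft_force"] for l in L],0),np.mean([l["wrist_torque"] for l in L],0))
E
python3 st.py
```

```text
{'time_s': 8.75, 'tool_pos': array([0.6082, 0.0426, 0.2109]), 'ee_rot': array([ 3.1406, -0.0003, -2.9328]), 'joint_pos': array([ 0.3994,  0.601 , -0.8604,  1.8446,  0.5519,  0.9543,  1.0726]), 'gripper_width': 0.15832550277870866} [-0.2854 -0.4024  5.8098] [-0.0373  0.2039  0.0219]
```

{"op": "jog_arm", "data": {
  "xyz": [
    [0,-0.2,-1],
    [0,-0.4,-1],
    [0,-0.65,-1],
    [0,-0.85,-1],
    [0,-1.1,-1]
  ],
  "twist": [
    [0,0,-5],
    [0,0,-10],
    [0,0,-15],
    [0,0,-20],
    [0,0,-25]
  ],
  "claw": [0,0,0,0,0]
}}

```text
time_s: 9.25
tool_pos: [0.6085, 0.0423, 0.2104]
ee_rot: [3.139, 0.0, 2.911]
ft_force: [-0.6, 1.9, 1.1]
gripper_width: 0.16
```

```bash
python3 st.py
```

```text
{'time_s': 9.25, 'tool_pos': array([0.6085, 0.0423, 0.2104]), 'ee_rot': array([3.1393, 0.0005, 2.9109]), 'joint_pos': array([ 0.3328,  0.5654, -0.7427,  1.8497,  0.4744,  0.9104,  0.7089]), 'gripper_width': 0.159854781709663} [-0.6178  1.9053  1.0772] [0.544  0.0366 0.0083]
```

{"op": "jog_arm", "data": {
  "xyz": [
    [0,0,-1.2],
    [0,-0.2,-1.2],
    [0,-0.4,-1.2],
    [-0.1,-0.6,-1.2],
    [-0.2,-0.8,-1.2]
  ],
  "twist": [
    [0,0,-5],
    [0,0,-10],
    [0,0,-15],
    [0,0,-20],
    [0,0,-25]
  ],
  "claw": [0,0,0,0,0]
}}

```text
time_s: 9.75
tool_pos: [0.608, 0.042, 0.2096]
ee_rot: [3.139, 0.0, 2.471]
ft_force: [-2.4, 1.0, 3.9]
gripper_width: 0.159
```

```bash
python3 st.py
```

```text
{'time_s': 9.75, 'tool_pos': array([0.608 , 0.042 , 0.2096]), 'ee_rot': array([3.1391, 0.0003, 2.4713]), 'joint_pos': array([ 0.2599,  0.5357, -0.6232,  1.8565,  0.3974,  0.8738,  0.3443]), 'gripper_width': 0.15946333682716266} [-2.3536  1.038   3.8851] [0.1651 0.4936 0.0208]
```

{"op": "jog_arm", "data": {
  "xyz": [
    [-0.2,-0.1,-1],
    [-0.4,-0.2,-1],
    [-0.5,-0.3,-1],
    [-0.7,-0.4,-1],
    [-0.8,-0.5,-1]
  ],
  "twist": [
    [0,0,-4],
    [0,0,-8],
    [0,0,-12],
    [0,0,-16],
    [0,0,-20]
  ],
  "claw": [0,0,0,0,0]
}}

```text
time_s: 10.25
tool_pos: [0.6071, 0.0419, 0.2094]
ee_rot: [3.139, 0.0, 2.12]
ft_force: [-2.2, 0.0, 5.0]
gripper_width: 0.159
```

```bash
python3 st.py
```

```text
{'time_s': 10.25, 'tool_pos': array([0.6071, 0.0419, 0.2094]), 'ee_rot': array([3.1387, 0.0004, 2.1197]), 'joint_pos': array([ 0.1982,  0.5152, -0.5272,  1.8633,  0.3361,  0.8489,  0.0521]), 'gripper_width': 0.1594422282434594} [-2.2058  0.0297  4.9552] [ 0.0976  0.5864 -0.0272]
```

{"op": "jog_arm", "data": {
  "xyz": [
    [-0.6,0.1,-1.2],
    [-0.8,0.2,-1.2],
    [-0.7,0.25,-1.2],
    [-0.6,0.3,-1.2],
    [-0.5,0.35,-1.2]
  ],
  "twist": [
    [0,0,0],
    [0,0,2.5],
    [0,0,5],
    [0,0,7.5],
    [0,0,10]
  ],
  "claw": [0,0,0,0,0]
}}

```text
time_s: 10.75
tool_pos: [0.6072, 0.0424, 0.2092]
ee_rot: [3.137, 0.002, 2.297]
ft_force: [-1.1, -1.7, 5.9]
gripper_width: 0.159
```

```bash
python3 st.py
```

```text
{'time_s': 10.75, 'tool_pos': array([0.6072, 0.0424, 0.2092]), 'ee_rot': array([3.1375, 0.0016, 2.2966]), 'joint_pos': array([ 0.2287,  0.5242, -0.5753,  1.8624,  0.368 ,  0.8574,  0.1971]), 'gripper_width': 0.1590448210633804} [-1.0837 -1.6991  5.9477] [-0.1939  0.1429 -0.0048]
```

```bash
python3 - <<'E'
from h import *
cv2.imwrite("pics/scene9.png",read_camera("scene"));cv2.imwrite("pics/top9.png",read_camera("top"))
crop("pics/scene9.png","pics/s9.png",270,155,50,50,12)
E
```

```text
(no output)
```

View pics/s9.png

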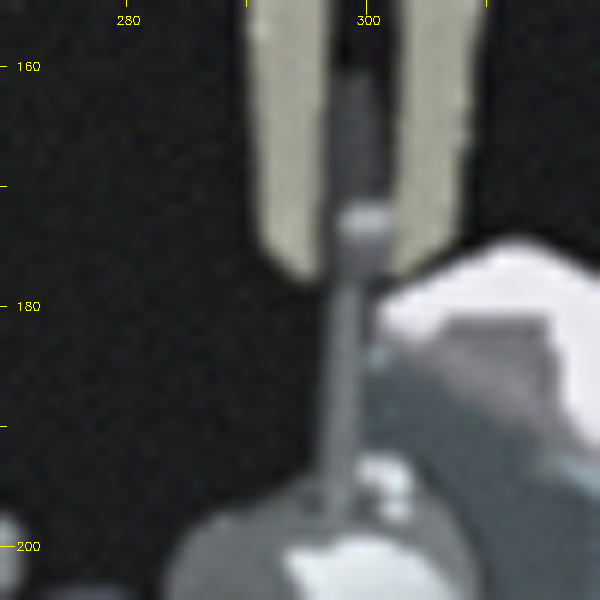

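{"op": "jog_arm", "data": {
  "xyz": [
    [-0.2,-0.4,-0.8],
    [-0.1,-0.4,-0.8],
    [0,-0.3,-0.8],
    [0,-0.2,-0.8],
    [0.1,-0.2,-0.8]
  ],
  "twist": [
    [0,0,2.5],
    [0,0,5],
    [0,0,7.5],
    [0,0,10],
    [0,0,12.5]
  ],
  "claw": [0,0,0,0,0]
}}

```text
time_s: 11.35
tool_pos: [0.6078, 0.0423, 0.2093]
ee_rot: [3.137, 0.003, 2.517]
ft_force: [-1.4, -0.3, 5.4]
gripper_width: 0.161
```

```bash
python3 st.py
```

```text
{'time_s': 11.35, 'tool_pos': array([0.6078, 0.0423, 0.2093]), 'ee_rot': array([3.1366, 0.0027, 2.5168]), 'joint_pos': array([ 0.2676,  0.5372, -0.6355,  1.8594,  0.407 ,  0.8715,  0.3799]), 'gripper_width': 0.1609955492574122} [-1.3908 -0.346   5.3506] [-0.1418  0.2566  0.0323]
```

{"op": "jog_arm", "data": {
  "xyz": [
    [-0.1,0.1,-0.9],
    [0,0.1,-0.9],
    [0,0.2,-0.9],
    [0.1,0.3,-0.9],
    [0.1,0.4,-0.9]
  ],
  "twist": [
    [-0.1,0.2,3],
    [-0.1,0.2,6],
    [-0.1,0.2,9],
    [-0.1,0.2,12],
    [-0.1,0.2,15]
  ],
  "claw": [0,0,0,0,0]
}}

```text
time_s: 11.85
tool_pos: [0.6075, 0.0429, 0.2083]
ee_rot: [3.14, -0.0, 2.781]
ft_force: [-1.2, 1.0, -2.8]
gripper_width: 0.16
```

```bash
python3 st.py
```

```text
{'time_s': 11.85, 'tool_pos': array([0.6075, 0.0429, 0.2083]), 'ee_rot': array([ 3.1398, -0.0001,  2.7815]), 'joint_pos': array([ 0.3096,  0.5573, -0.7065,  1.8548,  0.4535,  0.8955,  0.5981]), 'gripper_width': 0.1599639830863301} [-1.2036  1.0033 -2.7503] [0.235  0.0667 0.0351]
```

The key dropped in (force fell to the free value). I'll seat it.

{"op": "jog_arm", "data": {
  "xyz": [
    [0,0,-1],
    [0,0,-2],
    [0,0,-3],
    [0,0,-4],
    [0,0,-5]
  ],
  "twist": [
    [0,0,0],
    [0,0,0],
    [0,0,0],
    [0,0,0],
    [0,0,0]
  ],
  "claw": [0,0,0,0,0]
}}

```text
time_s: 12.35
tool_pos: [0.6075, 0.043, 0.2033]
ee_rot: [3.14, -0.0, 2.781]
ft_force: [-0.4, -0.1, 5.3]
gripper_width: 0.16
```

```bash
python3 st.py
```

```text
{'time_s': 12.35, 'tool_pos': array([0.6075, 0.043 , 0.2033]), 'ee_rot': array([ 3.1398, -0.    ,  2.7812]), 'joint_pos': array([ 0.3065,  0.5626, -0.7026,  1.8597,  0.4591,  0.8863,  0.5927]), 'gripper_width': 0.1602177662623858} [-0.4103 -0.0657  5.2718] [ 0.0745  0.2171 -0.0248]
```

{"op": "jog_arm", "data": {
  "xyz": [
    [-0.1,-0.2,-0.2],
    [-0.2,-0.4,-0.2],
    [-0.35,-0.6,-0.3],
    [-0.5,-0.8,-0.3],
    [-0.7,-0.95,-0.3]
  ],
  "twist": [
    [0,0,-6],
    [0,0,-12],
    [0,0,-18],
    [0,0,-24],
    [0,0,-30]
  ],
  "claw": [0,0,0,0,0]
}}

```text
time_s: 12.85
tool_pos: [0.6067, 0.0418, 0.2033]
ee_rot: [3.14, 0.001, 2.253]
ft_force: [-1.6, -1.2, 2.5]
gripper_width: 0.157
```

```bash
python3 st.py
```

```text
{'time_s': 12.85, 'tool_pos': array([0.6067, 0.0418, 0.2033]), 'ee_rot': array([3.1403, 0.0006, 2.2532]), 'joint_pos': array([ 0.2177,  0.5285, -0.5587,  1.8677,  0.3649,  0.8466,  0.1575]), 'gripper_width': 0.15703085749374174} [-1.6138 -1.1673  2.5424] [-0.2549  0.4965  0.099 ]
```

{"op": "jog_arm", "data": {
  "xyz": [
    [-0.3,-0.2,-0.2],
    [-0.6,-0.4,-0.2],
    [-0.8,-0.5,-0.3],
    [-1.0,-0.6,-0.3],
    [-1.2,-0.6,-0.3]
  ],
  "twist": [
    [0,0,-5],
    [0,0,-10],
    [0,0,-15],
    [0,0,-20],
    [0,0,-25]
  ],
  "claw": [0,0,0,0,0]
}}

```text
time_s: 13.35
tool_pos: [0.6054, 0.041, 0.2034]
ee_rot: [3.14, 0.001, 1.813]
ft_force: [-1.6, -0.6, 2.1]
gripper_width: 0.162
```

```bash
python3 st.py
```

```text
{'time_s': 13.35, 'tool_pos': array([0.6054, 0.041 , 0.2034]), 'ee_rot': array([3.1404, 0.0012, 1.8134]), 'joint_pos': array([ 0.139 ,  0.506 , -0.4378,  1.8758,  0.2866,  0.8202, -0.2051]), 'gripper_width': 0.16199093376440404} [-1.563  -0.5657  2.0625] [-0.243   0.5236  0.1065]
```

{"op": "jog_arm", "data": {
  "xyz": [
    [-0.4,-0.1,-0.2],
    [-0.6,-0.15,-0.2],
    [-0.8,-0.15,-0.3],
    [-0.95,-0.15,-0.3],
    [-1.1,-0.15,-0.3]
  ],
  "twist": [
    [0,0,-4],
    [0,0,-8],
    [0,0,-12],
    [0,0,-16],
    [0,0,-20]
  ],
  "claw": [0,0,0,0,0]
}}

```text
time_s: 13.85
tool_pos: [0.6042, 0.0408, 0.2034]
ee_rot: [3.14, 0.002, 1.462]
ft_force: [-2.1, -1.2, 1.2]
gripper_width: 0.158
```

```bash
python3 st.py
```

```text
{'time_s': 13.85, 'tool_pos': array([0.6042, 0.0408, 0.2034]), 'ee_rot': array([3.1403, 0.0017, 1.4616]), 'joint_pos': array([ 0.0734,  0.492 , -0.3408,  1.8824,  0.224 ,  0.8034, -0.4954]), 'gripper_width': 0.1579612931932416} [-2.0851 -1.2453  1.1504] [-0.0908  0.4516  0.081 ]
```

{"op": "jog_arm", "data": {
  "xyz": [
    [-0.4,-0.2,-0.3],
    [-0.6,-0.2,-0.3],
    [-0.8,-0.1,-0.4],
    [-1.0,0,-0.4],
    [-1.2,0,-0.4]
  ],
  "twist": [
    [0,0,-4],
    [0,0,-8],
    [0,0,-12],
    [0,0,-16],
    [0,0,-20]
  ],
  "claw": [0,0,0,0,0]
}}

```text
time_s: 14.35
tool_pos: [0.6031, 0.0409, 0.2034]
ee_rot: [3.14, 0.002, 1.11]
ft_force: [-1.8, -0.2, 1.8]
gripper_width: 0.158
```

```bash
python3 st.py
```

```text
{'time_s': 14.35, 'tool_pos': array([0.6031, 0.0409, 0.2034]), 'ee_rot': array([3.1398, 0.0017, 1.1101]), 'joint_pos': array([ 0.0063,  0.4813, -0.2436,  1.8891,  0.1613,  0.7896, -0.7853]), 'gripper_width': 0.15808761188747122} [-1.7983 -0.1687  1.8027] [0.0205 0.432  0.1754]
```

{"op": "jog_arm", "data": {
  "xyz": [
    [-0.2,0,-0.2],
    [-0.2,0,-0.2],
    [-0.2,0,-0.2],
    [-0.2,0,-0.2],
    [-0.2,0,-0.2]
  ],
  "twist": [
    [0,0,-1],
    [0,0,-2],
    [0,0,-3],
    [0,0,-3],
    [0,0,-3]
  ],
  "claw": [0,0,0,0,0]
}}

```text
time_s: 14.85
tool_pos: [0.6029, 0.0409, 0.2033]
ee_rot: [3.14, 0.002, 1.058]
ft_force: [-1.3, -0.0, 2.9]
gripper_width: 0.157
```

```bash
python3 st.py; python3 -c "
from cell import *
s=observe();print(s['effort'],s['joint_velocities'])"
```

```text
{'time_s': 14.85, 'tool_pos': array([0.6029, 0.0409, 0.2033]), 'ee_rot': array([3.1397, 0.0016, 1.0583]), 'joint_pos': array([-0.0037,  0.48  , -0.2291,  1.8901,  0.152 ,  0.7876, -0.8278]), 'gripper_width': 0.15684935832632857} [-1.3052 -0.0102  2.891 ] [-0.014   0.491   0.1678]
[ 1.77083253e-01 -6.19350743e+01 -1.49767723e+00 -2.21477526e+01
  2.80930049e-03 -6.90975823e-01 -1.96924629e-01] [ 1.84152000e-03  1.74127004e-03 -8.28954134e-04  6.03198798e-04
 -6.13268803e-05  6.00551075e-04 -1.78815025e-03]
```

```bash
python3 - <<'E'
from h import *
T=[];J=[]
for i in range(8):
    read_camera("top"); s=observe(); T.append(s["wrist_torque"][2]);J.append(s["effort"][6])
print(np.round(T,3),np.mean(T),np.round(J,3),s["time_s"])
E
```

```text
[0.205 0.138 0.138 0.177 0.128 0.16  0.201 0.208] 0.16958577290328106 [-0.173 -0.165 -0.164 -0.164 -0.165 -0.166 -0.167 -0.168] 15.25
```

{"op": "jog_arm", "data": {
  "xyz": [
    [-0.1,0,-0.2],
    [-0.2,0,-0.2],
    [-0.2,0,-0.2],
    [-0.3,0.1,-0.2],
    [-0.3,0.1,-0.2]
  ],
  "twist": [
    [0,0,-1.5],
    [0,0,-3],
    [0,0,-4.5],
    [0,0,-6],
    [0,0,-6]
  ],
  "claw": [0,0,0,0,0]
}}

```text
time_s: 15.75
tool_pos: [0.6028, 0.0411, 0.2033]
ee_rot: [3.139, 0.001, 0.952]
ft_force: [-2.2, 0.9, 5.0]
gripper_width: 0.164
```

```bash
cat > tq.py <<'E'
from h import *
np.set_printoptions(precision=4,suppress=True)
s=observe();T=[s["wrist_torque"][2]];J=[s["effort"][6]]
for i in range(5):
    read_camera("top"); s=observe(); T.append(s["wrist_torque"][2]);J.append(s["effort"][6])
print(np.round(T,3),np.mean(T),np.round(J,3),s["time_s"],s["tool_pos"],s["ee_rot"],s["ft_force"])
E
python3 tq.py
```

```text
[0.19  0.167 0.171 0.234 0.136 0.22 ] 0.1862615107326282 [-0.463 -0.285 -0.21  -0.19  -0.185 -0.184] 16.0 [0.6028 0.0411 0.2033] [3.1394 0.0013 0.9529] [-1.4897 -0.2283  6.5174]
```

{"op": "jog_arm", "data": {
  "xyz": [
    [0,0,0],
    [-0.1,0,0],
    [-0.1,0,0],
    [-0.2,0.1,0],
    [-0.2,0.1,0]
  ],
  "twist": [
    [0,0,-1.2],
    [0,0,-2.4],
    [0,0,-3.6],
    [0,0,-4.8],
    [0,0,-4.8]
  ],
  "claw": [0,0,0,0,0]
}}

```text
time_s: 16.5
tool_pos: [0.6026, 0.0412, 0.2033]
ee_rot: [3.139, 0.001, 0.868]
ft_force: [-3.3, -0.4, 5.1]
gripper_width: 0.16
```

```bash
python3 tq.py
```

```text
[0.219 0.201 0.245 0.181 0.19  0.22 ] 0.20942254313764633 [-0.451 -0.322 -0.243 -0.211 -0.199 -0.195] 16.75 [0.6026 0.0411 0.2033] [3.1394 0.0013 0.8692] [-0.8343 -0.2272  5.2153]
```

Torque is about 0.20 N·m (six-sample mean 0.209, joint 7 effort 0.195). I'll ease off and lift the key straight up.

{"op": "jog_arm", "data": {
  "xyz": [
    [0,0,0],
    [0,0,4],
    [0,0,12],
    [0,0,24],
    [0,0,45]
  ],
  "twist": [
    [0,0,1.5],
    [0,0,1.5],
    [0,0,1.5],
    [0,0,1.5],
    [0,0,1.5]
  ],
  "claw": [0,0,0,0,0]
}}

```text
time_s: 17.25
tool_pos: [0.6026, 0.0409, 0.2491]
ee_rot: [3.14, 0.002, 0.895]
ft_force: [0.3, 0.6, -2.1]
gripper_width: 0.155
```

```bash
python3 st.py;python3 - <<'E'
from h import *
cv2.imwrite("pics/scene10.png",read_camera("scene"));
crop("pics/scene10.png","pics/s10.png",225,120,110,130,4.5)
s=observe();p=s["tool_pos"];print(proj("scene",[p-[0,0,.075],p-[0,0,.05]]))
E
```

```text
{'time_s': 17.25, 'tool_pos': array([0.6026, 0.0409, 0.2491]), 'ee_rot': array([3.1398, 0.0018, 0.8949]), 'joint_pos': array([-0.0283,  0.4268, -0.1911,  1.8448,  0.1055,  0.8799, -0.9459]), 'gripper_width': 0.1549528351304395} [ 0.2788  0.6419 -2.0592] [-0.0227 -0.0208  0.0059]
[[297.98999226 184.19583538]
 [298.33790815 176.45548829]]
```

View pics/s10.png

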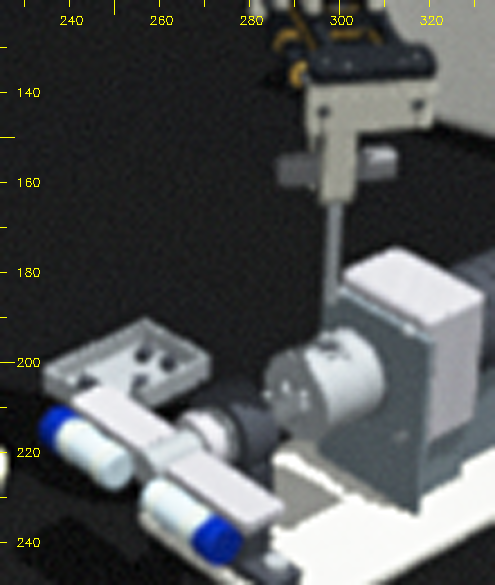

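The key is out, with its tip at scene (297.5,184), and the tube arm is still level. I'll carry it back to the stand.

{"op": "jog_arm", "data": {
  "xyz": [
    [-8,-30,5],
    [-19,-74,5],
    [-30,-118,5],
    [-41,-162,5],
    [-52,-206,5]
  ],
  "twist": [
    [0,0,5],
    [0,0,11],
    [0,0,17],
    [0,0,23],
    [0,0,29]
  ],
  "claw": [0,0,0,0,0]
}}

```text
time_s: 17.8
tool_pos: [0.5524, -0.1666, 0.2597]
ee_rot: [3.133, -0.002, 1.405]
ft_force: [0.5, -0.7, -2.3]
gripper_width: 0.158
```

```bash
python3 st.py
```

```text
{'time_s': 17.8, 'tool_pos': array([ 0.5524, -0.1666,  0.2597]), 'ee_rot': array([ 3.1332, -0.002 ,  1.4051]), 'joint_pos': array([ 0.4116,  0.3869, -0.2962,  1.8921,  0.1417,  0.8743, -0.1199]), 'gripper_width': 0.15812017294975805} [ 0.5041 -0.6985 -2.2948] [ 0.0038 -0.1043  0.0482]
```

{"op": "jog_arm", "data": {
  "xyz": [
    [-12,-42,-5],
    [-23,-84,-15],
    [-33.4,-120.4,-35],
    [-33.4,-120.4,-60],
    [-33.4,-120.4,-80]
  ],
  "twist": [
    [0,0.2,6],
    [0,0.4,12],
    [0,0.4,17.8],
    [0,0.4,17.8],
    [0,0.4,17.8]
  ],
  "claw": [0,0,0,0,0]
}}

```text
time_s: 18.3
tool_pos: [0.5186, -0.2895, 0.1795]
ee_rot: [3.139, -0.001, 1.712]
ft_force: [-0.4, 0.3, -2.1]
gripper_width: 0.161
```

```bash
python3 st.py;python3 - <<'E'
from h import *
cv2.imwrite("pics/scene11.png",read_camera("scene"));
crop("pics/scene11.png","pics/s11.png",150,180,90,90,7)
s=observe();p=s["tool_pos"];print(p,s["ee_rot"],proj("scene",[p-[0,0,.075],p-[0,0,.05]]))
E
```

```text
{'time_s': 18.3, 'tool_pos': array([ 0.5186, -0.2895,  0.1795]), 'ee_rot': array([ 3.139 , -0.0006,  1.7117]), 'joint_pos': array([ 0.6405,  0.5058, -0.3252,  1.9317,  0.2296,  0.7378,  0.3236]), 'gripper_width': 0.16071856506066037} [-0.4307  0.2798 -2.1208] [ 0.0221 -0.0738 -0.0367]
[ 0.51762087 -0.28792378  0.17667787] [-3.14106648 -0.00323316  1.71326076] [[190.70371043 246.48002509]
 [189.94298535 238.67833319]]
```

View pics/s11.png

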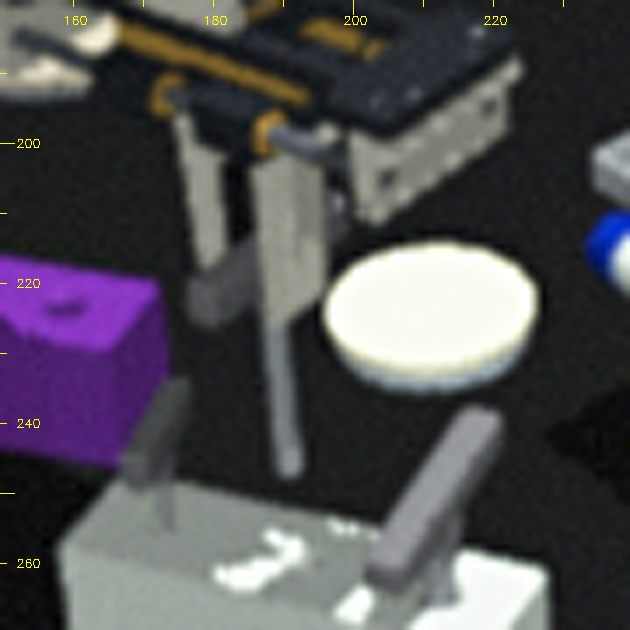

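{"op": "jog_arm", "data": {
  "xyz": [
    [1.4,0.9,-8],
    [1.4,0.9,-18],
    [1.4,0.9,-26],
    [1.4,0.9,-30],
    [1.4,0.9,-30]
  ],
  "twist": [
    [-0.3,0.1,0],
    [-0.3,0.1,0],
    [-0.3,0.1,0],
    [-0.3,0.1,0],
    [-0.3,0.1,0]
  ],
  "claw": [0,0,0,0,0]
}}

```text
time_s: 18.85
tool_pos: [0.519, -0.2868, 0.1464]
ee_rot: [-3.138, 0.001, 1.714]
ft_force: [0.7, -0.8, -2.2]
gripper_width: 0.158
```

```bash
python3 st.py;python3 - <<'E'
from h import *
cv2.imwrite("pics/scene12.png",read_camera("scene"));
crop("pics/scene12.png","pics/s12.png",165,210,55,55,11)
s=observe();p=s["tool_pos"];print(p,s["ee_rot"],proj("scene",[p-[0,0,.075],p-[0,0,.05]]))
E
```

```text
{'time_s': 18.85, 'tool_pos': array([ 0.519 , -0.2868,  0.1464]), 'ee_rot': array([-3.1382,  0.0015,  1.7138]), 'joint_pos': array([ 0.6168,  0.5472, -0.3048,  1.9594,  0.2576,  0.6744,  0.294 ]), 'gripper_width': 0.15753588283195294} [ 0.7027 -0.836  -2.1781] [-0.0615 -0.0719  0.0412]
[ 0.5192121  -0.28689413  0.14679537] [-3.13866439e+00  1.82926995e-03  1.71368023e+00] [[192.29716393 255.66392143]
 [191.56260181 248.05527266]]
```

View pics/s12.png

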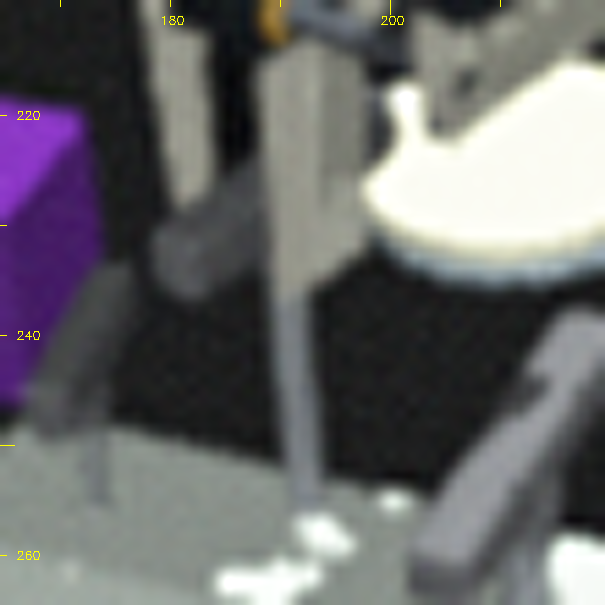

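{"op": "jog_arm", "data": {
  "xyz": [
    [-0.1,0,-6],
    [-0.1,0,-11],
    [-0.1,0,-15],
    [-0.1,0,-19],
    [-0.1,0,-23]
  ],
  "twist": [
    [0,0,0],
    [0,0,0],
    [0,0,0],
    [0,0,0],
    [0,0,0]
  ],
  "claw": [0,0,0,0,0]
}}

```text
time_s: 19.4
tool_pos: [0.519, -0.2869, 0.1234]
ee_rot: [-3.138, 0.002, 1.714]
ft_force: [-0.1, -0.2, -2.4]
gripper_width: 0.158
```

{"op": "jog_arm", "data": {
  "xyz": [
    [0,0,-8],
    [0,0,-16],
    [0,0,-24],
    [0,0,-32],
    [0,0,-36]
  ],
  "twist": [
    [0,0,0],
    [0,0,0],
    [0,0,0],
    [0,0,0],
    [0,0,0]
  ],
  "claw": [0,0,0,0,0]
}}

```text
time_s: 19.9
tool_pos: [0.5187, -0.2867, 0.0863]
ee_rot: [-3.138, 0.001, 1.714]
ft_force: [0.2, 0.0, -2.3]
gripper_width: 0.16
```

{"op": "jog_arm", "data": {
  "xyz": [
    [0,0,-0.7],
    [0,0,-1.4],
    [0,0,-1.4],
    [0,0,-1.4],
    [0,0,-1.4]
  ],
  "twist": [
    [0,0,0],
    [0,0,0],
    [0,0,0],
    [0,0,0],
    [0,0,0]
  ],
  "claw": [0,0,0,0,0]
}}

```text
time_s: 20.4
tool_pos: [0.5189, -0.2868, 0.0854]
ee_rot: [-3.138, 0.002, 1.714]
ft_force: [-0.7, 0.2, 5.8]
gripper_width: 0.162
```

The key is on the bottom of its hole. I'll open moderately, since the neighbouring keys are close, and then rise.

{"op": "jog_arm", "data": {
  "xyz": [
    [0,0,0.5],
    [0,0,0.5],
    [0,0,0.5],
    [0,0,0.5],
    [0,0,0.5]
  ],
  "twist": [
    [0,0,0],
    [0,0,0],
    [0,0,0],
    [0,0,0],
    [0,0,0]
  ],
  "claw": [0.25,0.35,0.42,0.42,0.42]
}}

```text
time_s: 20.9
tool_pos: [0.5189, -0.2869, 0.0858]
ee_rot: [-3.138, 0.001, 1.714]
ft_force: [0.4, 1.1, 0.3]
gripper_width: 0.414
```

{"op": "jog_arm", "data": {
  "xyz": [
    [0,0,10],
    [0,0,30],
    [0,0,60],
    [0,0,100],
    [-10,-45,130]
  ],
  "twist": [
    [0,0,0],
    [0,0,0],
    [0,0,0],
    [0,0,0],
    [0,0,0]
  ],
  "claw": [0.42,0.42,0.42,0.42,0.42]
}}

```text
time_s: 21.4
tool_pos: [0.5127, -0.3226, 0.2166]
ee_rot: [3.141, 0.0, 1.722]
ft_force: [1.3, -0.9, -0.8]
gripper_width: 0.423
```

{"op": "jog_arm", "data": {
  "xyz": [
    [-15,-45,10],
    [-30,-90,15],
    [-45,-135,15],
    [-60,-180,15],
    [-60,-180,15]
  ],
  "twist": [
    [0,0,0],
    [0,0,0],
    [0,0,0],
    [0,0,0],
    [0,0,0]
  ],
  "claw": [0.42,0.42,0.42,0.42,0.42]
}}

```text
time_s: 21.9
tool_pos: [0.4478, -0.51, 0.2318]
ee_rot: [-3.139, 0.003, 1.713]
ft_force: [-0.4, 0.8, -0.6]
gripper_width: 0.415
```

```bash
python3 - <<'E'
from h import *
np.set_printoptions(precision=4,suppress=True)
s=observe();print(s["time_s"],s["tool_pos"],s["ft_force"])
for n in ("top","scene"): cv2.imwrite(f"pics/{n}13.png",read_camera(n))
crop("pics/scene13.png","pics/s13.png",145,175,180,120,4.4)
crop("pics/top13.png","pics/t13.png",230,150,170,100,4.6)
E
```

```text
21.9 [ 0.4478 -0.51    0.2318] [-0.3988  0.7564 -0.6332]
```

View pics/s13.png

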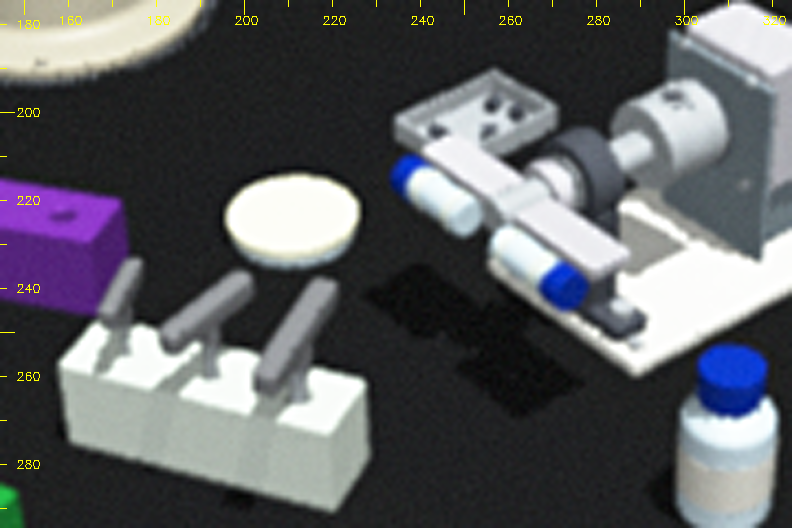

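View pics/t13.png

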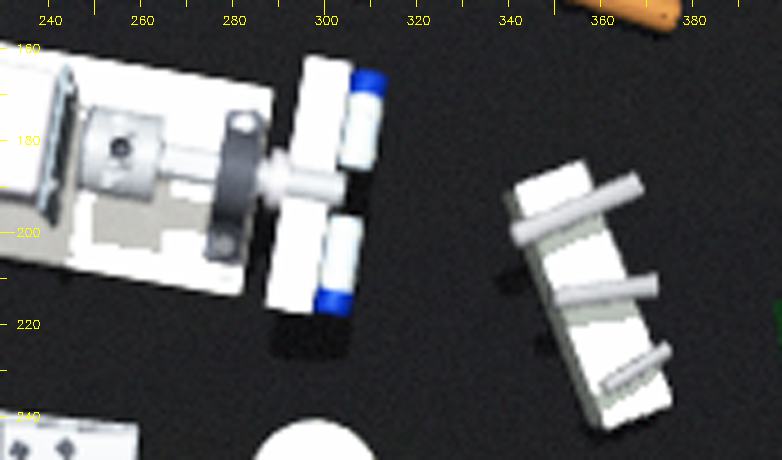

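Everything is in place: the key stands upright in the middle hole (bar at scene (192,245)). I'll do a quick numeric check that the tube arm hasn't moved since I levelled it, then hand in.

```bash
python3 - <<'E'
from h import *
g=lambda f:cv2.cvtColor(cv2.imread(f),cv2.COLOR_BGR2GRAY).astype(np.float32)
for n,(x,y,w,h) in(("top",(283,155,32,66)),("scene",(230,195,62,55))):
    a=g(f"pics/{n}3.png")[y:y+h,x:x+w];b=g(f"pics/{n}13.png")[y:y+h,x:x+w]
    print(n,np.abs(a-b).mean(),cv2.phaseCorrelate(a,b))
for n,(x,y,w,h) in(("top",(335,180,50,65)),("scene",(155,230,80,65))):
    a=g(f"pics/{n}0.png")[y:y+h,x:x+w];b=g(f"pics/{n}13.png")[y:y+h,x:x+w]
    print("stand",n,np.abs(a-b).mean(),cv2.phaseCorrelate(a,b))
print(hand_in())
E
```

```text
top 1.7301136 ((-0.008846729651516227, -0.013994994499057611), 1.0075816195458174)
scene 5.559824 ((0.04086522291817474, -0.04498289614345552), 1.0091052579383055)
stand top 3.685846 ((-0.018242828858763716, -0.004099633661184043), 0.9650062733226352)
stand scene 7.665769 ((0.12383510405856413, -0.2061366885378959), 0.9791574808458487)
the job is handed in; nothing more can be done
None
```

The setscrew is tightened onto the flat at about 0.2 N·m and the middle key is back in its hole. I handed the job in at about 22 s of the 72 s allowed; no verdict is reported.

- **Shaft:** I pressed the raised end of the tube arm down with only a few newtons. The bar corners in both cameras then showed it level to about 0.2°, and it had not moved when I compared pictures just before handing in.
- **Seating the key:** The grip was 2–3 mm off-centre on the T-bar. I allowed for this and turned the key under light pressure. It did not catch on the first pass clockwise, so I turned it back more slowly and it dropped in. The height reading put the tip at the socket floor.
- **Tightening:** The torque held at about 0.1 N·m, then rose once the screw met the flat. I stopped at about 0.2 N·m: the wrist sensor averaged 0.209, single readings ran from 0.18 to 0.245, and the joint 7 effort settled at 0.195. Joint 7 effort briefly read about 0.46 just after the last two steps, but the wrist readings at those moments were 0.19 and 0.22. I took it as a motion effect.
- **Key return and surroundings:** The key went back to the bottom of the middle hole without catching and stands upright. Picture comparison showed the stand and tumbler arm unmoved to within about a quarter of a pixel. I checked the bottles, dishes and screwdriver only where they showed in the last pictures, and saw nothing disturbed.

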